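# Load the paint-jar shaker and set its speed lever

## Task

Get the paint shaker ready for the next batch; its mains switch is off. First bring its speed lever back to stop; then undo the clamp lever, slide the retaining bar back, and stand every green-taped paint jar that is on the paper-lined board upright on the shaker's tray, side by side between bar and fence. When all are in, push the bar up until it holds the jars snug against the fence, lock the clamp lever fully, and last set the speed lever to the brass pointer on its scale; leave the pointer and the other paints and things on the table where they are.

Things in the scene. Friction and masses are not known exactly. Their poses are not given: they have to be found in the camera images.
- shaker: bench paint-jar shaker, a low grey machine 280 mm deep (x), 515 mm wide (y), fixed. Origin at table height under the tray's centre; x from the robot's side to the far fence, y left, z up. Housing x -155 to 125, y -170 to 345 mm. Tray in the middle and right, control deck with speed lever on the left (y 172 to 342). Guide rods along x at y +-153, end posts 132 mm high
- tray (a point): centre of the flat tray floor, 100 mm above the table, axes as the shaker's. Loading space: y to low walls (13 mm high) at +-135 mm, x from the bar's front face (-70 mm with the bar fully back) to the fixed fence (face at +70 mm, 36 mm high). Takes up to four jars side by side along y. Pushed jars slide on the tray
- bar (a joint): slide of the retaining bar along the shaker's x in m: 0 fully back (near the robot), at most 0.12 (near the fence). Gap between bar face and fence = 140 mm minus this: snug on jars at 0.080. Starts almost closed, clamped. Unclamped it takes about 4 N to slide and stays where left; clamped it cannot be slid by hand. Bar face 280 mm long, tray +4 to +34 mm high
- bar_knob (a point): middle of the upright black round knob, 22 mm in diameter, by which the bar is pushed and pulled; it stands on a bracket 46 mm behind the bar's face (towards the robot). Knob from 124 to 165 mm, this point 146 mm above the table
- clamp (a joint): angle in rad of the clamp lever on the bar's right end block: 0 locked (at its stop; lever lies along the bar, pointing to the shaker's +y, left), 1.4 fully undone (swung counter-clockwise seen from above towards the robot, almost along -x). The clamp bites below about 0.6 and holds fully near 0. Stays where left; about 2 to 3 N at its grip
- clamp_knob (a point): middle of the upright round black grip at the lever's end, 17 mm in diameter, from 152 to 194 mm above the table (this point 176 mm). The lever turns about a vertical axis 70 mm from this grip, the axis being at shaker x = -85 mm + joint bar, y = -153 mm
- speed (a joint): angle in rad of the speed lever about a vertical axis at x 45, y 255 mm in the shaker's frame: 0 is stop (at its end stop, left end of the scale seen from the robot, beside a square black mark); grows counter-clockwise seen from above (knob moves right seen from the robot) to 1.5. At 0.75 it points along the shaker's -x. Stays where left; about 2 N at the knob
- speed_knob (a point): middle of the upright round black knob on the speed lever, 22 mm in diameter, 72 mm from the axis, from 115 to 155 mm above the table (this point 137 mm). Flat scale plate at 107 mm, lever arm up to 117 mm
- speed_tip (a point): end of the speed lever's thin index, 92 mm from its axis, 112 mm above the table
- pointer (a joint): angle in rad of the small brass set-pointer on the outer edge of the scale, measured like joint speed: it shows the speed wanted. Stiff; not to be moved
- pointer_tip (a point): point of the brass set-pointer, 92 mm from the axis, 112 mm above the table: the speed lever is set when its index meets this point. The pointer is 13 mm wide, reaches from 92 to 115 mm from the axis and is at most 116 mm above the table
- mat: flat black board lined with white paper, 300 x 300 x 5 mm, fixed, on which jars and small bottles stand; origin at the centre of its underside
- jar1: sealed paint jar, black with a band of green masking tape and a black lid with a dab of paint, a cylinder 60 mm in diameter, 48 mm high, 0.11 to 0.23 kg; origin at the centre of its underside, z its axis. Two to four of the four alike jars are present
- jar2: sealed paint jar, black with a band of green masking tape and a black lid with a dab of paint, a cylinder 60 mm in diameter, 48 mm high, 0.11 to 0.23 kg; origin at the centre of its underside, z its axis. Two to four of the four alike jars are present
- jar3: sealed paint jar, black with a band of green masking tape and a black lid with a dab of paint, a cylinder 60 mm in diameter, 48 mm high, 0.11 to 0.23 kg; origin at the centre of its underside, z its axis. Two to four of the four alike jars are present
- jar4: sealed paint jar, black with a band of green masking tape and a black lid with a dab of paint, a cylinder 60 mm in diameter, 48 mm high, 0.11 to 0.23 kg; origin at the centre of its underside, z its axis. Two to four of the four alike jars are present
- vial1: small black-capped bottle, 32 mm in diameter, 60 mm high, standing among the jars, a bystander; origin at the centre of its underside
- vial2: small black-capped bottle, 32 mm in diameter, 56 mm high, standing among the jars, a bystander; origin at the centre of its underside
- vial3: small black-capped bottle, 38 mm in diameter, 52 mm high, standing among the jars, a bystander; origin at the centre of its underside
- gesso: white bottle 56 mm in diameter, 150 mm high, behind the board; bystander; origin under its centre
- tube1: paint tube lying on the table beside the board, 135 x 42 x 35 mm; bystander; origin under its centre, x along it
- tube2: paint tube lying on the table beside the board, 135 x 42 x 35 mm; bystander; origin under its centre, x along it
- tape: roll of blue tape lying flat, 72 mm across, 24 mm high, near the robot; bystander; origin under its centre
- bladebox: orange packet 95 x 45 x 20 mm left of the shaker; bystander; origin under its centre
Things that resemble listed ones, but are neither listed nor needed, are in the scene too. Leave any purple look-alike of the jar4 alone. What is shaped like the jar2 but blue is not meant.

How it is judged:
On the way, in this order (a step that is already met when the one before it is completed fails the run):
1. the speed lever is back at stop (within 0.07 rad) (value of joint speed below 0.07 rad), for 0.2 s.
2. the clamp lever is undone (past 1.0 rad) (value of joint clamp above 1 rad), for 0.2 s.
3. every jar stands upright on the tray between bar and fence, let go, with the speed lever at stop (z of jar1 in the frame of tray between -0.006 and 0.008 m and y of jar1 in the frame of tray between -0.115 and 0.115 m and x of jar1 in the frame of tray between -0.048 and 0.048 m and angle between each of jar1, jar2, jar3, jar4's own z axis and vertical below 0.1 rad and linear speed of each of jar1, jar2, jar3, jar4 below 0.03 m/s and z of jar2 in the frame of tray between -0.006 and 0.008 m and y of jar2 in the frame of tray between -0.115 and 0.115 m and x of jar2 in the frame of tray between -0.048 and 0.048 m and z of jar3 in the frame of tray between -0.006 and 0.008 m and y of jar3 in the frame of tray between -0.115 and 0.115 m and x of jar3 in the frame of tray between -0.048 and 0.048 m and z of jar4 in the frame of tray between -0.006 and 0.008 m and y of jar4 in the frame of tray between -0.115 and 0.115 m and x of jar4 in the frame of tray between -0.048 and 0.048 m and not (contact force between jar1 and the fingers above 0.1 N) and not (contact force between jar2 and the fingers above 0.1 N) and not (contact force between jar3 and the fingers above 0.1 N) and not (contact force between jar4 and the fingers above 0.1 N) and value of joint speed below 0.1 rad), for 0.2 s.
4. the bar is pushed up and holds every jar snug against the fence (gaps of at most 4 mm) (z of jar1 in the frame of tray between -0.006 and 0.008 m and y of jar1 in the frame of tray between -0.115 and 0.115 m and x of jar1 in the frame of tray between 0.036 and 0.048 m and angle between each of jar1, jar2, jar3, jar4's own z axis and vertical below 0.1 rad and linear speed of each of jar1, jar2, jar3, jar4 below 0.03 m/s and z of jar2 in the frame of tray between -0.006 and 0.008 m and y of jar2 in the frame of tray between -0.115 and 0.115 m and x of jar2 in the frame of tray between 0.036 and 0.048 m and z of jar3 in the frame of tray between -0.006 and 0.008 m and y of jar3 in the frame of tray between -0.115 and 0.115 m and x of jar3 in the frame of tray between 0.036 and 0.048 m and z of jar4 in the frame of tray between -0.006 and 0.008 m and y of jar4 in the frame of tray between -0.115 and 0.115 m and x of jar4 in the frame of tray between 0.036 and 0.048 m and value of joint bar above 0.0765 m), for 0.2 s.
5. the clamp lever is locked (below 0.15 rad) with the jars still snug (all of step 4 and value of joint clamp below 0.15 rad), for 0.2 s.
6. the speed lever's index is at the brass pointer (within 7 mm) (distance between speed_tip and pointer_tip below 0.007 m), for 0.2 s.
At the end, for the whole second after the job is handed in: Every jar present stands upright on the tray floor, at rest, against the fence (within 4 mm), the bar is up against them (joint bar above 0.0765), the clamp lever is locked (below 0.15 rad), and the index of the speed lever is within 7 mm of the brass pointer's tip (all of step 5 and distance between speed_tip and pointer_tip below 0.007 m); the robot touches nothing.
It fails at once if a bystander is pushed more than 40 mm from its place (distance of any of vial1, vial2, vial3, gesso, tube1, tube2, tape, bladebox from where it was at the start of the episode above 0.04 m).
It fails at once if the brass pointer is moved more than 6 mm along its scale (distance of pointer_tip from where it was at the start of the episode above 0.006 m).
Of jar1, jar2, jar3, jar4 only 2 to 4 are there at a start; the rules pass over those that are not, and their reading is None.
At some moment in a run one of jar1, jar2, jar3, jar4 may be knocked a few centimetres aside while the robot is not near it.
Once in a run the grip may slacken for a moment while it holds something.
It also fails if it takes over 210 s, if anything falls off the work surface, if the arm or the gripper's body presses on something with over 40 N, if the wrist force passes 120 N, or if a joint passes its speed limit or range.

## Robot

A 6-joint arm with a two-finger parallel gripper is mounted at the origin on the work surface. World frame = base frame: x ahead of the robot, y to its left, z up, the work surface at z = 0. Lengths are in m, angles in rad, forces in N, time in s.
With the tool pointing down it reaches from about 0.375 to 0.9 m from the base axis. Payload 3.1 kg.
Tool frame: the origin (TCP) lies on the centre line of the jaws, within the pads' length; the fingertips stand 19 mm ahead of it and the grasp point (between the pads) is the TCP; y points along the fingers, x is the direction in which the jaws open and shut, and the axes are right-handed (so a half turn about y gives the same grasp; the last joint's range is limited). The gripper opens to 85 mm and grips with 20 to 120 N. Pads are 22 mm wide; open, the fingers measure 114 mm over their backs; the gripper's body (76 mm by 85 mm) begins 54 mm behind the grasp point. The pads swing forward as they close: fully open they stand 13 mm farther back than shut.
Start: joints at [-1.375, 0.527, 1.433, -0, 1.181, -0.178], TCP at [0.229, -0.582, 0.25] pointing down, gripper open.
Joint ranges: [-3.08, 3.08], [-0.75, 2.2], [0.22, 2.44], [-1.43, 4.57], [0, 2.65], [-2.85, 2.85]. Speed limits (rad/s): [2.79, 2.79, 3.14, 3.14, 3.14, 3.14].

## Interface

Orientations are given as a unit quaternion [x, y, z, w].
In Python, from station import * gives the robot as it stands.
- The arm moves only by the tool step_arm, never from a script. Its argument "moves" is a list of rows, each a list of 7 numbers: the turn, a rotation vector about the tool's x, y, z in rad, then the shift along the tool's x, y, z in cm, then the closure, from -1 (fully open) to 1 (shut). A call has 1 to 12 rows; each row is the pose to reach, as a shift and turn from the pose measured when the call began, along the tool's axes at that moment; what a row does not reach only later rows make up. A row lasts 1/8 s, in which the tool goes at most 62.5 mm and 10.7 degrees, less where a joint would pass 70% of its speed; a pose out of reach is approached as far as the arm can. A call with a gripper value outside its range is refused whole. The fingers move at their own pace and stop on an object; "grip_force" is the grip in N (left out, the last holds). Time passes only in rows, so rows that repeat a pose let the fingers close. It gives the time, the measured TCP pose, the force and the opening at its end, in the units of the state.
- sense(): the state, without advancing time (a new reading comes with each control period).
- snapshot(name): name is "side" or "top"; returns a dict with "frame" (400x640x3 uint8, red, green, blue), "z_map" (400x640 float32, m along the optical axis (not along the pixel's ray), 0 where there is no reading), "vfov" (degrees; the focal length in pixels is half the picture's height over the tangent of half this angle, whatever the lens; pixels are square), "cx", "cy" (the principal point, pixels), "xyz" and "orientation" of the camera in the world. Camera axes: x right, y down, z forward; pixel columns grow to the right and rows downward; lengths in m; the calibration is good to about 2 mm. A picture is of the moment at which its call begins.
- sign_off(): hands the job in, once; it reports no verdict.
The state is a dict: "t": time; "q": joint angles; "qd": joint speeds; "tau": joint torques, N m; "tcp_pos": TCP position; "tool_rot": TCP orientation; "force": force on the tool from outside, world axes, zero at the start; "ft_torque": the same for the moment, N m; "finger_gap": opening from 0.0 (shut) to 1.0 (fully open).
Only numpy, scipy, OpenCV 4.12 (cv2) and the standard library are available. Lean on these libraries where they do the work, as an engineer would, in place of code of your own. Each camera call takes 0.05 s, during which the arm holds its last target.

## Working session

There is one attempt and no reset: what is moved stays moved. The work goes in short steps, Python scripts to look and compute and a tool call to move; the robot and the scene stay as the last step left them, time stands still between calls to the robot, and variables do not carry over. Pictures are saved under pics/ and viewed, and the job is handed in when it is done.

Besides the shell and the picture viewer there is one more tool, called by a JSON object that holds its "method" and its "body", one argument or row to a line. step_arm: Moves the arm, as the interface text tells. Its arguments: {"type":"object","properties":{"moves":{"type":"array","items":{"type":"array","items":{"type":"number"}}},"grip_force":{"type":"number"}},"required":["moves"]}

```bash
mkdir -p pics; ls; cat > h.py <<'E'
from station import *
import numpy as np, cv2, json
from scipy.spatial.transform import Rotation as R
def snap(name,tag):
    s=snapshot(name); np.savez(f'pics/{tag}.npz',**{k:np.array(v) for k,v in s.items()})
    cv2.imwrite(f'pics/{tag}.png',cv2.cvtColor(s['frame'],cv2.COLOR_RGB2BGR)); return s
def load(tag): return dict(np.load(f'pics/{tag}.npz'))
def cam(s):
    f=200/np.tan(np.radians(float(s['vfov']))/2)
    o=np.array(s['orientation']); Rm=R.from_quat(o).as_matrix() if o.shape==(4,) else o
    return f,float(s['cx']),float(s['cy']),np.array(s['xyz']),Rm
def plane(s,u,v,z):
    f,cx,cy,p,Rm=cam(s); d=Rm@np.array([(u-cx)/f,(v-cy)/f,1]); return p+d*(z-p[2])/d[2]
def depth(s,u,v):
    f,cx,cy,p,Rm=cam(s); z=float(s['z_map'][int(round(v)),int(round(u))]); return p+Rm@(np.array([(u-cx)/f,(v-cy)/f,1])*z)
def proj(s,P):
    f,cx,cy,p,Rm=cam(s); c=Rm.T@(np.array(P)-p); return cx+f*c[0]/c[2],cy+f*c[1]/c[2]
def cloud(s):
    f,cx,cy,p,Rm=cam(s); v,u=np.mgrid[0:400,0:640]; z=s['z_map']
    c=np.stack([(u-cx)/f*z,(v-cy)/f*z,z],-1); return c@Rm.T+p
E
python3 - <<'E'
from h import *
for n in('top','side'):
    s=snap(n,n+'0'); print(n,s['vfov'],s['cx'],s['cy'],s['xyz'],s['orientation'])
print(sense())
E
```

```text
pics
top 57.52162927517914 326.70714856203676 199.79925988607607 [0.31598854 0.02142236 1.54281016] [ 0.70584267 -0.70426457  0.062426   -0.0435951 ]
side 55.376280030618965 315.3626815357847 202.51418720092497 [ 0.28830899 -1.06816812  0.83260186] [ 0.87382428 -0.10170958  0.04597397 -0.47325753]
{'t': 0.1, 'q': array([-1.37452078e+00,  5.28380238e-01,  1.43379102e+00,  1.32239258e-05,
        1.18138307e+00, -1.78516391e-01]), 'qd': array([ 0.00073898, -0.00181596, -0.0040437 , -0.00073657,  0.00054605,
       -0.00073873]), 'tau': array([-1.13280644e-04, -4.43304491e+01, -1.78586036e+01, -3.20271565e-04,
        3.90038156e-03,  3.78402323e-07]), 'tcp_pos': array([ 0.22869957, -0.58099879,  0.24942174]), 'tool_rot': array([-0.58390648,  0.39858881, -0.39760536,  0.58488474]), 'force': array([0.32357288, 1.06473586, 0.98651988]), 'ft_torque': array([-0.03064804,  0.01343892, -0.00664683]), 'finger_gap': 1.0012242566900398}
```

View pics/top0.png

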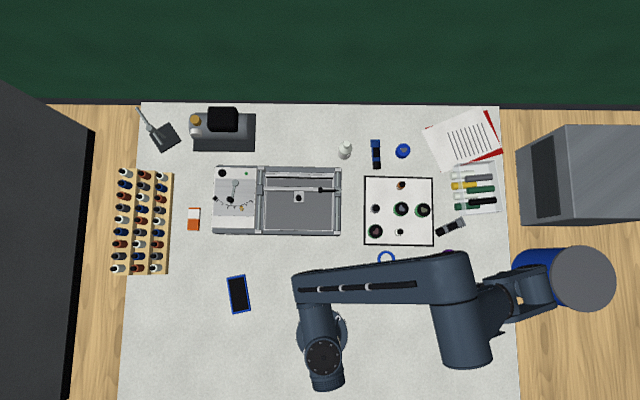

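View pics/side0.png

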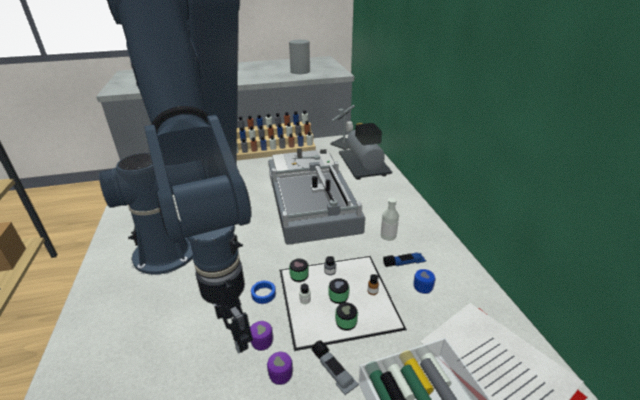

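The top view shows the shaker at (277,200) and the mat at (399,210). What could be taken for a jar, by pixel:
- **Green-taped black jars (top view):** (400,209), (423,210) and (375,230).
- **Purple look-alikes (side view):** (262,335) and (280,368).
- **Blue look-alike (top view):** (403,150).
- **Vials (top view):** (401,185), (375,209) and (399,232).

I choose the three green-taped jars and check them in a close crop.

```bash
python3 - <<'E'
from h import *
a=cv2.imread('pics/top0.png'); 
c1=cv2.resize(a[165:255,355:445],None,fx=5,fy=5,interpolation=cv2.INTER_CUBIC)
cv2.imwrite('pics/c1.png',c1)
cv2.imwrite('pics/c2.png',cv2.resize(a[155:245,205:350],None,fx=5.5,fy=5.5,interpolation=cv2.INTER_CUBIC))
b=cv2.imread('pics/side0.png'); cv2.imwrite('pics/c3.png',cv2.resize(b[240:350,230:420],None,fx=4,fy=4,interpolation=cv2.INTER_CUBIC))
cv2.imwrite('pics/c4.png',cv2.resize(b[130:250,250:380],None,fx=5,fy=5,interpolation=cv2.INTER_CUBIC))
E
```

```text
(no output)
```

View pics/c1.png

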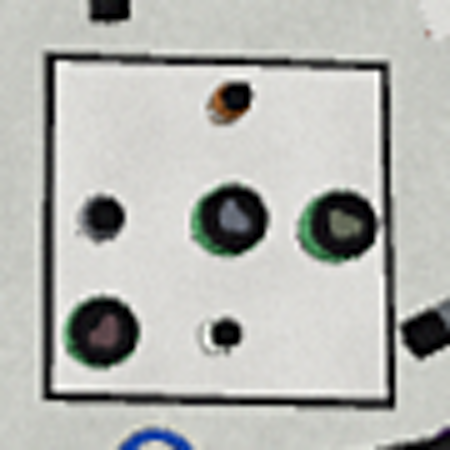

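View pics/c2.png

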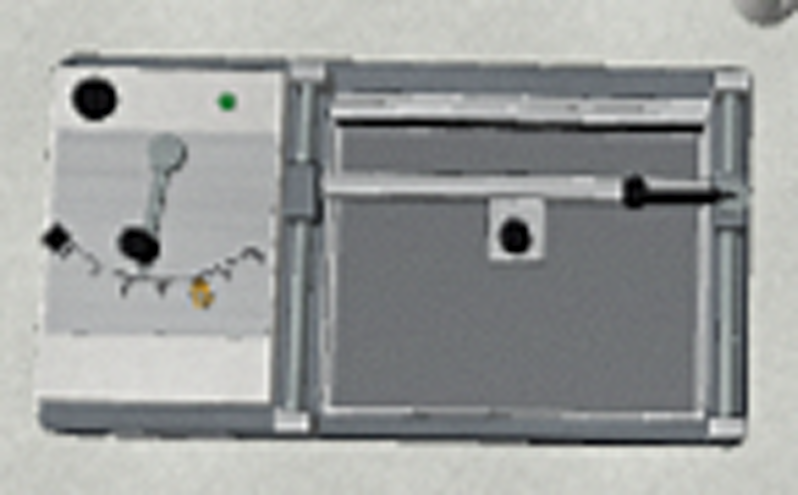

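View pics/c3.png

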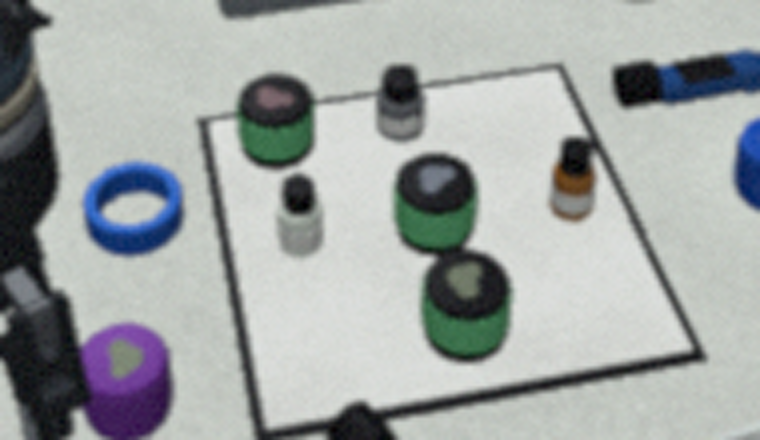

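View pics/c4.png

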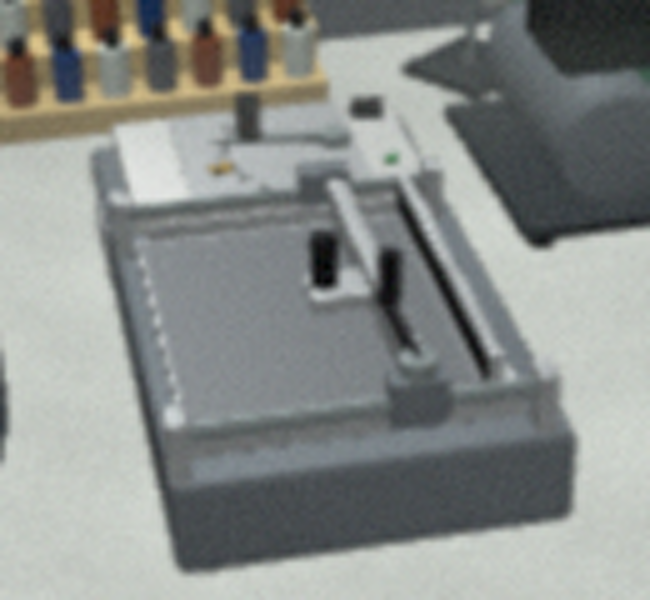

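The close crops confirm it: three jars with green bands and black lids. Now I'll measure the shaker, levers, jars and bystanders.

```bash
python3 - <<'E'
from h import *
s=load('top0'); P=cloud(s)
c2=lambda u,v:(u/5.5+205-.4,v/5.5+155-.4)
print('table z',[depth(s,*p).round(4) for p in((180,300),(350,120),(450,280))])
m=((P[...,2]>0.05)&(P[...,2]<0.3)).astype(np.uint8); m[:150]=0;m[248:]=0;m[:,:205]=0;m[:,346:]=0
v,u=np.nonzero(m); Q=P[v,u]
print('n',len(Q),'zhist',np.histogram(Q[:,2],bins=np.arange(.05,.2,.01)))
r=cv2.minAreaRect(Q[:,:2].astype(np.float32)); print(r, cv2.boxPoints(r))
# posts at .132
po={k:plane(s,*c2(*p),.132) for k,p in dict(LT=(307,72),LB=(292,420),RT=(733,80),RB=(725,428)).items()}
for k,p in po.items(): print(k,p.round(4), depth(s,*c2(*dict(LT=(307,72),LB=(292,420),RT=(733,80),RB=(725,428))[k])).round(4))
for n,p,z in (('speedknobtop',(138,243),.155),('speedaxis',(168,153),.12),('ptr',(202,292),.114),('barknob',(515,235),.165),('clampknob',(634,190),.194),('sqmark',(57,239),.107)):
    print(n,plane(s,*c2(*p),z).round(4),depth(s,*c2(*p)).round(4))
c1=lambda u,v:(u/5+355-.4,v/5+165-.4)
for n,p,z in (('j1',(235,218),.053),('j2',(343,225),.053),('j3',(104,329),.053),('vo',(236,97),.06),('vg',(103,217),.06),('vw',(226,333),.06)):
    print(n,plane(s,*c1(*p),z).round(4),depth(s,*c1(*p)).round(4))
E
```

```text
table z [array([ 0.1335,  0.5802, -0.0076]), array([ 9.082e-01, -1.231e-01, -4.000e-04]), array([ 0.2683, -0.235 ,  0.8327])]
n 8836 zhist (array([  31,   45,  178, 1247, 1648, 3985,  550,  461,  482,   69,   97,
         26,    0,    5,   12]), array([0.05, 0.06, 0.07, 0.08, 0.09, 0.1 , 0.11, 0.12, 0.13, 0.14, 0.15,
       0.16, 0.17, 0.18, 0.19, 0.2 ]))
((0.5750846266746521, 0.17237412929534912), (0.5313839912414551, 0.3563569486141205), 89.33435821533203) [[ 0.39383152 -0.09122996]
 [ 0.75016445 -0.09536989]
 [ 0.75633776  0.43597823]
 [ 0.4000048   0.44011813]]
LT [0.6566 0.2457 0.132 ] [0.6565 0.2457 0.1324]
LB [0.407  0.2494 0.132 ] [0.407  0.2494 0.1319]
RT [ 0.6527 -0.0606  0.132 ] [ 0.6533 -0.0607  0.1296]
RB [ 0.402  -0.0538  0.132 ] [ 0.402  -0.0539  0.1315]
speedknobtop [0.5283 0.3558 0.155 ] [0.5286 0.3564 0.1528]
speedaxis [0.5992 0.3454 0.12  ] [0.5998 0.3462 0.1167]
ptr [0.4994 0.3189 0.114 ] [0.499  0.3183 0.1166]
barknob [0.5335 0.0935 0.165 ] [0.5337 0.0935 0.1642]
clampknob [0.5604 0.0111 0.194 ] [0.5613 0.0111 0.1895]
sqmark [0.5383 0.4254 0.107 ] [0.5383 0.4254 0.1069]
j1 [ 0.5075 -0.3289  0.053 ] [ 0.5067 -0.3275  0.0588]
j2 [ 0.502  -0.4189  0.053 ] [ 0.5026 -0.4204  0.0478]
j3 [ 0.4154 -0.2181  0.053 ] [ 0.4152 -0.2177  0.0551]
vo [ 0.6082 -0.3312  0.06  ] [ 0.6077 -0.3306  0.0626]
vg [ 0.507  -0.2179  0.06  ] [ 0.507  -0.2179  0.0599]
vw [ 0.4118 -0.317   0.06  ] [ 0.4121 -0.3178  0.0563]
```

```bash
python3 - <<'E'
from h import *
s=load('top0'); P=cloud(s); g=s['frame'].mean(-1)
for u in (255,270,285,300,325):
    print(u); 
    for v in list(range(163,196))+list(range(224,240)): print((v,P[v,u,0].round(3),P[v,u,2].round(3),int(g[v,u])),end=' ')
    print()
E
```

```text
255
(163, np.float64(0.71), np.float64(-0.004), 199) (164, np.float64(0.705), np.float64(-0.001), 210) (165, np.float64(0.701), np.float64(-0.003), 152) (166, np.float64(0.674), np.float64(0.087), 102) (167, np.float64(0.671), np.float64(0.084), 103) (168, np.float64(0.662), np.float64(0.104), 195) (169, np.float64(0.658), np.float64(0.105), 210) (170, np.float64(0.653), np.float64(0.105), 204) (171, np.float64(0.65), np.float64(0.103), 203) (172, np.float64(0.645), np.float64(0.104), 212) (173, np.float64(0.64), np.float64(0.108), 214) (174, np.float64(0.637), np.float64(0.105), 213) (175, np.float64(0.634), np.float64(0.1), 211) (176, np.float64(0.629), np.float64(0.105), 210) (177, np.float64(0.625), np.float64(0.103), 213) (178, np.float64(0.62), np.float64(0.106), 215) (179, np.float64(0.616), np.float64(0.106), 197) (180, np.float64(0.612), np.float64(0.106), 193) (181, np.float64(0.608), np.float64(0.107), 175) (182, np.float64(0.604), np.float64(0.107), 165) (183, np.float64(0.6), np.float64(0.107), 185) (184, np.float64(0.595), np.float64(0.111), 189) (185, np.float64(0.593)
[... 10151 characters left out ...]
oat64(0.103), 115) (226, np.float64(0.429), np.float64(0.105), 115) (227, np.float64(0.425), np.float64(0.097), 113) (228, np.float64(0.421), np.float64(0.101), 112) (229, np.float64(0.418), np.float64(0.097), 107) (230, np.float64(0.414), np.float64(0.097), 186) (231, np.float64(0.41), np.float64(0.085), 137) (232, np.float64(0.407), np.float64(0.083), 108) (233, np.float64(0.402), np.float64(0.088), 111) (234, np.float64(0.399), np.float64(0.084), 106) (235, np.float64(0.395), np.float64(0.069), 26) (236, np.float64(0.395), np.float64(0.002), 190) (237, np.float64(0.391), np.float64(0.0), 217) (238, np.float64(0.386), np.float64(-0.001), 210) (239, np.float64(0.382), np.float64(-0.0), 207)
```

```bash
cat >> h.py <<'E'
# shaker frame
PSI=-0.015; O=np.array([0.552,0.096])
def sh(x,y): c,s=np.cos(PSI),np.sin(PSI); return O+np.array([c*x-s*y,s*x+c*y])
def rel(target,yaw):
    """tool-frame shift (cm) and turn about tool y (deg/rad) to reach target (world) with jaw axis x at world angle yaw, tool down"""
    st=sense(); Rm=R.from_quat(st['tool_rot']).as_matrix(); 
    d=Rm.T@(np.array(target)-st['tcp_pos'])*100
    best=None
    for k in range(-2,3):
        a=yaw+np.pi*k; x=np.array([np.cos(a),np.sin(a),0]); y=np.array([0,0,-1.]); z=np.cross(x,y)
        rv=R.from_matrix(Rm.T@np.stack([x,y,z],1)).as_rotvec()
        if best is None or np.linalg.norm(rv)<np.linalg.norm(best): best=rv
    print('shift cm',d.round(2),'turn',best.round(4))
def stat():
    st=sense(); Rm=R.from_quat(st['tool_rot']).as_matrix()
    print('t',round(st['t'],2),'tcp',st['tcp_pos'].round(4),'jawyaw',np.arctan2(Rm[1,0],Rm[0,0]).round(4),'F',st['force'].round(1),'gap',round(st['finger_gap'],3),'q',st['q'].round(2)); return Rm
E
python3 - <<'E'
from h import *
print(stat().round(3)); rel([.528,.355,.25],np.pi/2-.13); print(sh(.045,.255))
s=load('top0')
for z in(.155,): pass
E
```

```text
t 0.1 tcp [ 0.2287 -0.581   0.2494] jawyaw -1.196 F [0.3 1.1 1. ] gap 1.001 q [-1.37  0.53  1.43  0.    1.18 -0.18]
[[ 0.366 -0.     0.931]
 [-0.931  0.002  0.366]
 [-0.002 -1.     0.   ]]
shift cm [-76.15   0.11  62.12] turn [ 1.000e-04  5.048e-01 -2.000e-03]
[0.60081979 0.35029634]
```

{"method": "step_arm", "body": {
  "moves": [
    [0,0.05,0,-4,0,4.6,-1],
    [0,0.1,0,-8,0,9.2,-1],
    [0,0.15,0,-12,0,14,-1],
    [0,0.2,0,-16,0,19,-1],
    [0,0.25,0,-20,0,24,-1],
    [0,0.3,0,-24,0,29,-1],
    [0,0.35,0,-28,0,34,-1],
    [0,0.4,0,-32,0,38.5,-1],
    [0,0.45,0,-36,0,43.5,-1],
    [0,0.5,0,-40,0,48.5,-1],
    [0,0.5,0,-42.3,0,51.2,-1],
    [0,0.5,0,-42.3,0,51.2,-1]
  ]
}}

```text
t: 1.6
tcp_pos: [0.551, 0.0027, 0.25]
tool_rot: [-0.469, 0.53, -0.528, 0.469]
force: [-1.1, -0.5, 0.3]
finger_gap: 1.002
```

```bash
python3 - <<'E'
from h import *
stat(); s=snap('side','side1'); rel([.528,.355,.20],np.pi/2-.13)
E
```

```text
t 1.6 tcp [0.551  0.0027 0.25  ] jawyaw -1.6911 F [-1.1 -0.5  0.3] gap 1.002 q [-0.2   0.43  1.62  0.    1.09  1.49]
shift cm [-34.83   5.05  -6.5 ] turn [ 0.0017  0.0079 -0.0015]
```

{"method": "step_arm", "body": {
  "moves": [
    [0,0,0,-6,0,-1,-0.3],
    [0,0,0,-12,0,-2,-0.3],
    [0,0,0,-18,0,-3,-0.3],
    [0,0,0,-24,0,-4.5,-0.3],
    [0,0,0,-30,1,-5.5,-0.3],
    [0,0,0,-34.8,3,-6.5,-0.3],
    [0,0.008,0,-34.8,5,-6.5,-0.3],
    [0,0.008,0,-34.8,5,-6.5,-0.3]
  ]
}}

```text
t: 2.65
tcp_pos: [0.5267, 0.3529, 0.1984]
tool_rot: [-0.468, 0.533, -0.53, 0.464]
force: [0.8, -0.0, 0.6]
finger_gap: 0.651
```

```bash
python3 - <<'E'
from h import *
stat(); s=snap('side','side2'); a=cv2.imread('pics/side2.png'); cv2.imwrite('pics/side2c.png',cv2.resize(a[100:220,230:390],None,fx=5,fy=5,interpolation=cv2.INTER_CUBIC))
E
```

```text
t 2.65 tcp [0.5267 0.3529 0.1984] jawyaw -1.7014 F [ 0.8 -0.   0.6] gap 0.651 q [0.41 0.6  1.45 0.   1.09 2.11]
```

View pics/side2c.png

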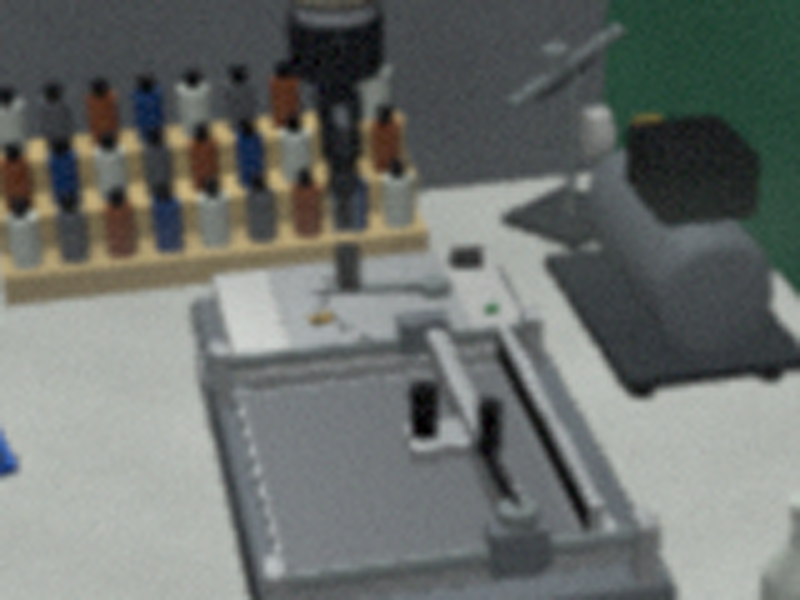

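{"method": "step_arm", "body": {
  "grip_force": 25,
  "moves": [
    [0,0,0,-0.2,2,0.2,-0.3],
    [0,0,0,-0.2,4,0.2,-0.3],
    [0,0,0,-0.2,5.7,0.2,-0.3],
    [0,0,0,-0.2,5.7,0.2,-0.3],
    [0,0,0,-0.2,5.7,0.2,0.1],
    [0,0,0,-0.2,5.7,0.2,0.5],
    [0,0,0,-0.2,5.7,0.2,0.9],
    [0,0,0,-0.2,5.7,0.2,1],
    [0,0,0,-0.2,5.7,0.2,1],
    [0,0,0,-0.2,5.7,0.2,1]
  ]
}}

```text
t: 3.95
tcp_pos: [0.5303, 0.3554, 0.1437]
tool_rot: [-0.466, 0.533, -0.531, 0.466]
force: [-1.4, 1.8, 5.4]
finger_gap: 0.246
```

```bash
python3 - <<'E'
from h import *
stat(); s=snap('side','side3'); a=cv2.imread('pics/side3.png'); cv2.imwrite('pics/side3c.png',cv2.resize(a[120:190,250:360],None,fx=7,fy=7,interpolation=cv2.INTER_CUBIC))
E
```

```text
t 3.95 tcp [0.5303 0.3554 0.1437] jawyaw -1.7021 F [-1.4  1.8  5.4] gap 0.246 q [0.41 0.67 1.49 0.   0.98 2.12]
```

View pics/side3c.png

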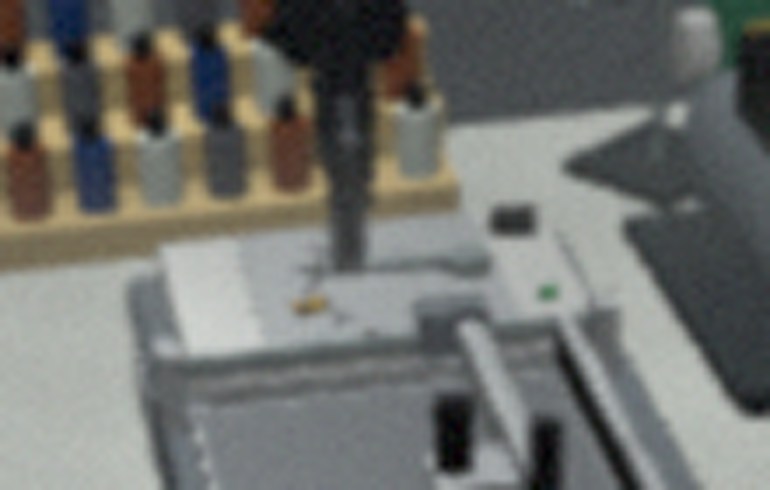

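{"method": "step_arm", "body": {
  "moves": [
    [0,0.08,0,-0.65,-0.1,-0.02,1],
    [0,0.15,0,-1.32,-0.1,0.02,1],
    [0,0.22,0,-2.0,-0.1,0.18,1],
    [0,0.3,0,-2.68,-0.1,0.39,1],
    [0,0.36,0,-3.3,-0.1,0.68,1],
    [0,0.42,0,-3.94,-0.1,1.03,1],
    [0,0.45,0,-4.35,-0.1,1.3,1],
    [0,0.45,0,-4.35,-0.1,1.3,1]
  ]
}}

```text
t: 5.0
tcp_pos: [0.5463, 0.3954, 0.1437]
tool_rot: [-0.338, 0.623, -0.622, 0.332]
force: [-4.2, -2.3, 3.1]
finger_gap: 0.247
```

```bash
python3 - <<'E'
from h import *
stat(); s=snap('side','side4'); a=cv2.imread('pics/side4.png'); cv2.imwrite('pics/side4c.png',cv2.resize(a[120:190,250:360],None,fx=7,fy=7,interpolation=cv2.INTER_CUBIC))
s=snap('top','top4'); a=cv2.imread('pics/top4.png'); cv2.imwrite('pics/top4c.png',cv2.resize(a[155:245,205:350],None,fx=5.5,fy=5.5,interpolation=cv2.INTER_CUBIC))
E
```

```text
t 5.0 tcp [0.5463 0.3954 0.1437] jawyaw -2.1531 F [-4.2 -2.3  3.1] gap 0.247 q [0.46 0.72 1.38 0.   1.05 2.61]
```

View pics/side4c.png

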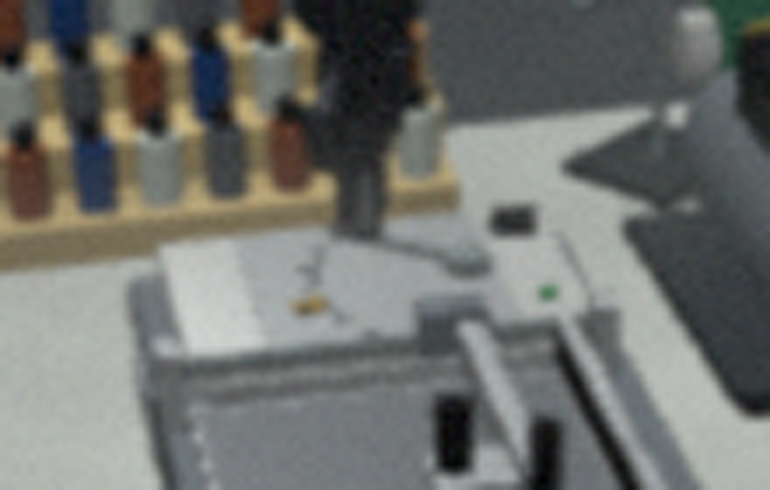

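View pics/top4c.png

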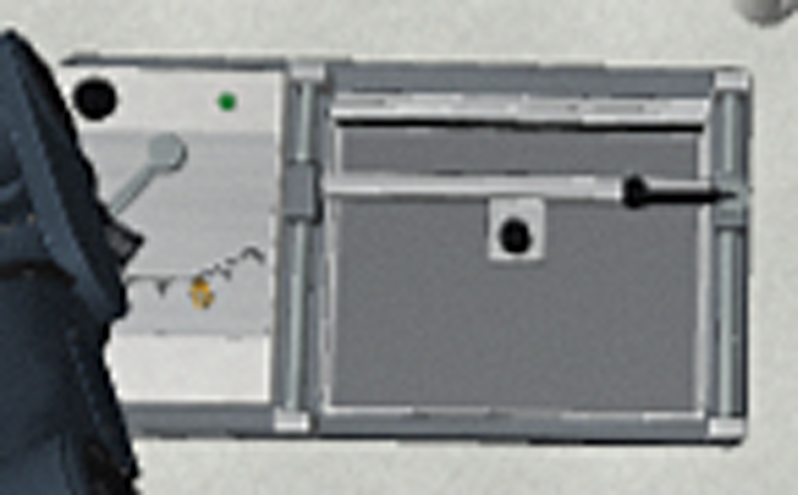

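{"method": "step_arm", "body": {
  "moves": [
    [0,0,0,-0.3,0,0.1,1],
    [0,0,0,-0.3,0,0.1,1],
    [0,0,0,-0.3,0,0.1,1]
  ]
}}

```text
t: 5.48
tcp_pos: [0.5469, 0.3962, 0.1437]
tool_rot: [-0.34, 0.623, -0.622, 0.331]
force: [-4.8, -2.1, 5.6]
finger_gap: 0.247
```

```bash
python3 - <<'E'
from h import *
stat()
E
```

```text
t 5.47 tcp [0.5469 0.3962 0.1437] jawyaw -2.1534 F [-4.8 -2.1  5.6] gap 0.247 q [0.46 0.72 1.37 0.   1.06 2.61]
```

{"method": "step_arm", "body": {
  "moves": [
    [0,0,0,-0.6,0,0.2,1],
    [0,0,0,-0.8,0,0.2,1],
    [0,0,0,-0.8,0,0.2,1],
    [0,0,0,-0.8,0,0.2,1]
  ]
}}

```text
t: 5.98
tcp_pos: [0.5483, 0.3985, 0.1435]
tool_rot: [-0.345, 0.623, -0.622, 0.326]
force: [-10.2, -6.9, 10.8]
finger_gap: 0.248
```

```bash
python3 - <<'E'
from h import *
stat()
E
```

```text
t 5.97 tcp [0.5483 0.3985 0.1435] jawyaw -2.1529 F [-10.2  -6.9  10.8] gap 0.248 q [0.46 0.73 1.36 0.   1.08 2.62]
```

{"method": "step_arm", "body": {
  "moves": [
    [0,0,0,0,0,0,1],
    [0,0,0,0,0,0,0.5],
    [0,0,0,0,0,0,0],
    [0,0,0,0,0,0,-0.2],
    [0,0,0,0,-2,0,-0.2],
    [0,0,0,0,-5,0,-0.2],
    [0,0,0,0,-10,0,-0.2],
    [0,0,0,10,-10,-2,-0.2],
    [0,0,0,14,-10,-3,-0.2]
  ]
}}

```text
t: 7.1
tcp_pos: [0.4618, 0.3112, 0.2472]
tool_rot: [-0.344, 0.622, -0.622, 0.327]
force: [0.3, -0.4, -0.6]
finger_gap: 0.599
```

```bash
python3 - <<'E'
from h import *
stat()
s=snap('top','top5'); a=cv2.imread('pics/top5.png'); cv2.imwrite('pics/top5c.png',cv2.resize(a[155:245,205:350],None,fx=5.5,fy=5.5,interpolation=cv2.INTER_CUBIC))
E
```

```text
t 7.1 tcp [0.4618 0.3112 0.2472] jawyaw -2.1523 F [ 0.3 -0.4 -0.6] gap 0.599 q [ 0.39  0.45  1.59 -0.    1.12  2.55]
```

View pics/top5c.png

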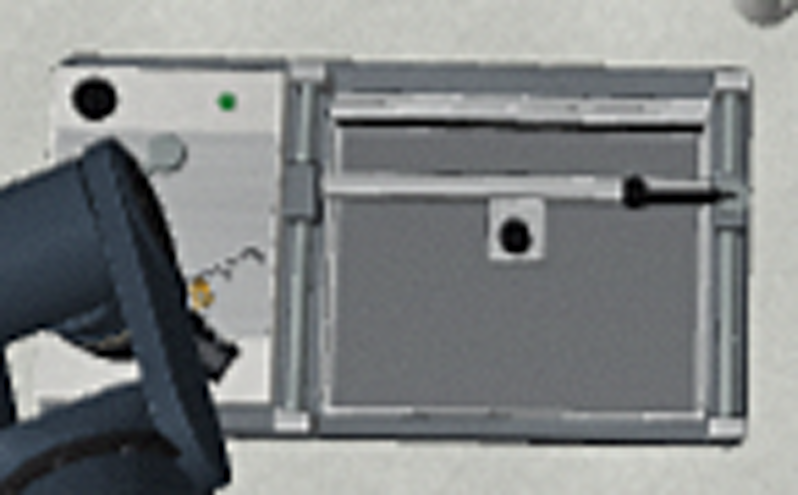

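{"method": "step_arm", "body": {
  "moves": [
    [0,-0.18,0,1.6,-1,2,-0.3],
    [0,-0.36,0,3.2,-1,4,-0.3],
    [0,-0.54,0,4.8,-1,6,-0.3],
    [0,-0.72,0,6.4,-1,8,-0.3],
    [0,-0.9,0,8,-1,10,-0.3],
    [0,-1.08,0,9.6,-1,12,-0.3],
    [0,-1.26,0,11.2,-1,14,-0.3],
    [0,-1.44,0,12.8,-1,16,-0.3],
    [0,-1.62,0,14.4,-1,18,-0.3],
    [0,-1.8,0,16,-1,20.5,-0.3],
    [0,-1.98,0,18,-1,23,-0.3],
    [0,-2.15,0,19.6,-1,24.9,-0.3]
  ]
}}

```text
t: 8.65
tcp_pos: [0.5505, 0.0024, 0.2562]
tool_rot: [0.715, -0.014, -0.016, -0.699]
force: [-0.0, 0.6, -0.5]
finger_gap: 0.647
```

```bash
python3 - <<'E'
from h import *
stat(); rel([.5625,.0115,.20],0)
s=snap('top','top6'); a=cv2.imread('pics/top6.png'); cv2.imwrite('pics/top6c.png',cv2.resize(a[155:245,205:350],None,fx=5.5,fy=5.5,interpolation=cv2.INTER_CUBIC))
c2=lambda u,v:(u/5.5+205-.4,v/5.5+155-.4)
s=snap('side','side6')
E
```

```text
t 8.65 tcp [0.5505 0.0024 0.2562] jawyaw 0.0025 F [-0.   0.6 -0.5] gap 0.647 q [-0.18  0.44  1.59 -0.03  1.16 -0.17]
shift cm [1.44 5.54 1.03] turn [ 0.0227  0.003  -0.0418]
```

View pics/top6c.png

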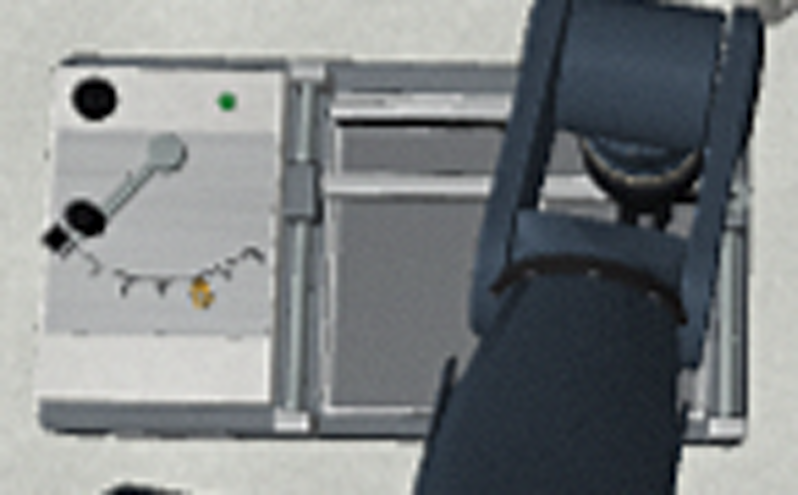

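View pics/side6.png

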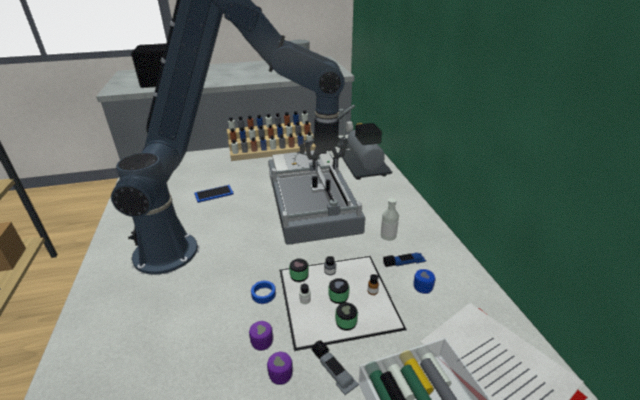

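The speed lever now sits at the square black mark, (57,239) in the crop. Next is the clamp.

{"method": "step_arm", "body": {
  "moves": [
    [0.02,0,-0.04,1.4,1,1,-0.3],
    [0.02,0,-0.04,1.4,2,1,-0.3],
    [0.02,0,-0.04,1.4,2,1,-0.3]
  ]
}}

```text
t: 9.12
tcp_pos: [0.5629, 0.0116, 0.2343]
tool_rot: [0.708, -0.003, 0.0, -0.706]
force: [-0.2, -0.7, -1.2]
finger_gap: 0.652
```

```bash
python3 - <<'E'
from h import *
stat(); rel([.5625,.0115,.18],0)
s=snap('side','side7'); a=cv2.imread('pics/side7.png'); cv2.imwrite('pics/side7c.png',cv2.resize(a[120:220,270:370],None,fx=6,fy=6,interpolation=cv2.INTER_CUBIC))
E
```

```text
t 9.12 tcp [0.5629 0.0116 0.2343] jawyaw -0.0051 F [-0.2 -0.7 -1.2] gap 0.652 q [-0.18  0.47  1.6  -0.    1.08 -0.17]
shift cm [-0.01  5.43  0.01] turn [ 0.0032 -0.0051 -0.0046]
```

View pics/side7c.png

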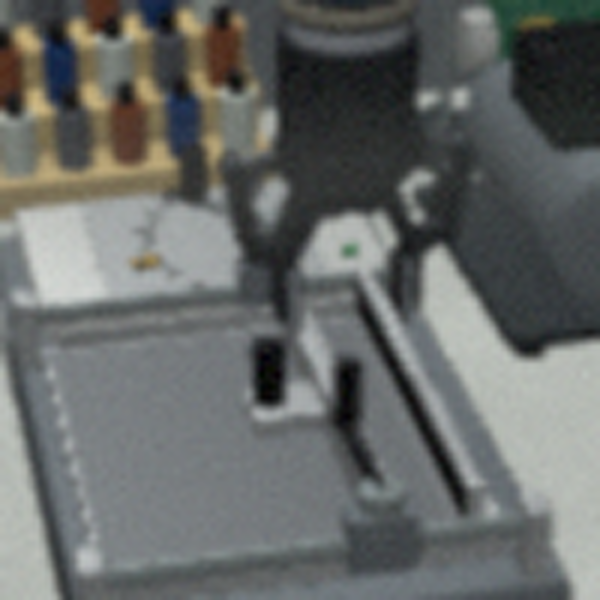

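{"method": "step_arm", "body": {
  "moves": [
    [0,0,0,0,2,0,-0.3],
    [0,0,0,0,4,0,-0.3],
    [0,0,0,0,5.4,0,-0.3],
    [0,0,0,0,5.4,0,0],
    [0,0,0,0,5.4,0,0.5],
    [0,0,0,0,5.4,0,1],
    [0,0,0,0,5.4,0,1],
    [0,0,0,0,5.4,0,1],
    [0,0,0,0,5.4,0,1]
  ]
}}

```text
t: 10.3
tcp_pos: [0.5636, 0.0113, 0.1817]
tool_rot: [0.708, -0.002, 0.001, -0.706]
force: [-0.6, 0.3, 5.6]
finger_gap: 0.189
```

```bash
python3 - <<'E'
from h import *
stat()
# arc plan
A=np.array(sense()['tcp_pos'][:2])-0.07*np.array([np.sin(.015),np.cos(.015)])
Rm=R.from_quat(sense()['tool_rot']).as_matrix()
for th in np.arange(.15,1.51,.15):
    K=A+.07*np.array([-np.sin(th-.015),np.cos(th-.015)]); d=np.array([*K,0])-[*sense()['tcp_pos'][:2],0]; print(round(th,2),(Rm.T@d*100).round(2))
E
```

```text
t 10.3 tcp [0.5636 0.0113 0.1817] jawyaw -0.005 F [-0.6  0.3  5.6] gap 0.189 q [-0.18  0.54  1.65 -0.    0.95 -0.17]
0.15 [-1.05  0.   -0.07]
0.3 [-2.07  0.   -0.29]
0.45 [-3.05  0.01 -0.67]
0.6 [-3.96  0.01 -1.18]
0.75 [-4.79  0.02 -1.83]
0.9 [-5.51  0.02 -2.59]
1.05 [-6.11  0.02 -3.46]
1.2 [-6.57  0.03 -4.4 ]
1.35 [-6.88  0.03 -5.4 ]
1.5 [-7.05  0.04 -6.43]
```

{"method": "step_arm", "body": {
  "moves": [
    [0,-0.15,0,-1.05,0,-0.07,1],
    [0,-0.3,0,-2.07,0,-0.29,1],
    [0,-0.45,0,-3.05,0,-0.67,1],
    [0,-0.6,0,-3.96,0,-1.18,1],
    [0,-0.75,0,-4.79,0,-1.83,1],
    [0,-0.9,0,-5.51,0,-2.59,1],
    [0,-1.05,0,-6.11,0,-3.46,1],
    [0,-1.2,0,-6.57,0,-4.4,1],
    [0,-1.35,0,-6.88,0,-5.4,1],
    [0,-1.38,0,-6.9,0,-5.6,1],
    [0,-1.38,0,-6.9,0,-5.6,1]
  ]
}}

```text
t: 11.68
tcp_pos: [0.4947, -0.0451, 0.1817]
tool_rot: [0.548, 0.447, -0.45, -0.546]
force: [1.0, -4.2, -5.1]
finger_gap: 0.19
```

```bash
python3 - <<'E'
from h import *
stat()
s=snap('side','side8'); a=cv2.imread('pics/side8.png'); cv2.imwrite('pics/side8c.png',cv2.resize(a[120:240,250:370],None,fx=5,fy=5,interpolation=cv2.INTER_CUBIC))
E
```

```text
t 11.68 tcp [ 0.4947 -0.0451  0.1817] jawyaw 1.3733 F [ 1.  -4.2 -5.1] gap 0.19 q [-0.31  0.46  1.82 -0.01  0.86 -1.68]
```

View pics/side8c.png

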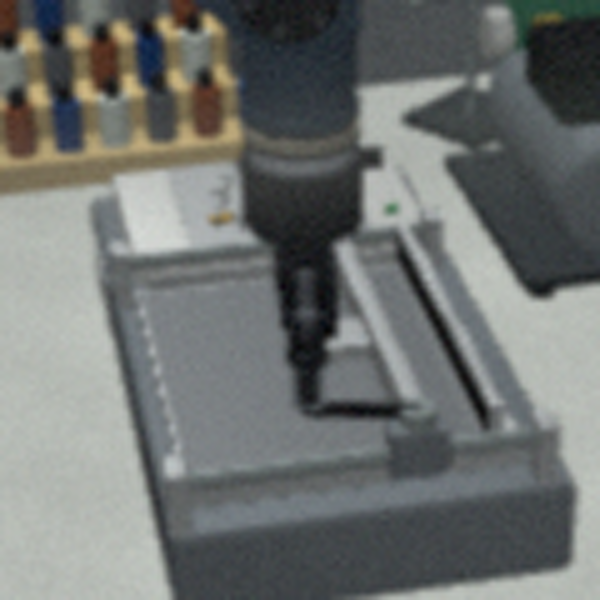

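{"method": "step_arm", "body": {
  "moves": [
    [0,0,0,0,0,0,0.5],
    [0,0,0,0,0,0,0],
    [0,0,0,0,0,0,-0.2],
    [0,0,0,0,-3,0,-0.3],
    [0,0.18,0,0,-6,0,-0.3],
    [0,0.36,0,3,-6,-0.2,-0.3],
    [0,0.54,0,6,-6,-0.4,-0.3],
    [0,0.72,0,9,-6,-0.6,-0.3],
    [0,0.9,0,12,-6,-0.9,-0.3],
    [0,1.08,0,14.3,-6,-1.1,-0.3],
    [0,1.26,0,14.3,-5,-1.1,-0.3],
    [0,1.37,0,14.3,-4,-1.1,-0.3]
  ]
}}

```text
t: 13.22
tcp_pos: [0.5334, 0.094, 0.2209]
tool_rot: [0.709, -0.0, -0.001, -0.705]
force: [-0.2, -1.1, 0.4]
finger_gap: 0.65
```

```bash
python3 - <<'E'
from h import *
stat(); rel([.5345,.0935,.153],-.015)
E
```

```text
t 13.22 tcp [0.5334 0.094  0.2209] jawyaw 0.0009 F [-0.2 -1.1  0.4] gap 0.65 q [-0.03  0.45  1.67 -0.01  1.02 -0.03]
shift cm [ 0.12  6.79 -0.02] turn [ 0.005   0.0159 -0.0011]
```

{"method": "step_arm", "body": {
  "moves": [
    [0,0.015,0,0.1,2,0,0],
    [0,0.015,0,0.1,4,0,0],
    [0,0.015,0,0.1,6.4,0,0],
    [0,0.015,0,0.1,6.4,0,0.3],
    [0,0.015,0,0.1,6.4,0,1],
    [0,0.015,0,0.1,6.4,0,1],
    [0,0.015,0,0.1,6.4,0,1]
  ]
}}

```text
t: 14.1
tcp_pos: [0.535, 0.0939, 0.157]
tool_rot: [0.709, -0.005, 0.005, -0.705]
force: [4.3, 0.1, -8.0]
finger_gap: 0.246
```

```bash
python3 - <<'E'
from h import *
stat()
E
```

```text
t 14.1 tcp [0.535  0.0939 0.157 ] jawyaw -0.0143 F [ 4.3  0.1 -8. ] gap 0.246 q [-0.03  0.55  1.73 -0.01  0.87 -0.01]
```

{"method": "step_arm", "body": {
  "moves": [
    [0,0,0,-1,0,0,1],
    [0,0,0,-2.5,0,0,1],
    [0,0,0,-4,0,0,1],
    [0,0,0,-5.5,0,0,1],
    [0,0,0,-7,0,0,1],
    [0,0,0,-8.5,0,0,1],
    [0,0,0,-9.5,0,0,1],
    [0,0,0,-10,0,0,1],
    [0,0,0,-10,0,0,1]
  ]
}}

```text
t: 15.22
tcp_pos: [0.4362, 0.0953, 0.1571]
tool_rot: [0.709, -0.004, 0.006, -0.706]
force: [6.2, 2.0, -15.6]
finger_gap: 0.247
```

```bash
python3 - <<'E'
from h import *
stat()
s=snap('side','side9'); a=cv2.imread('pics/side9.png'); cv2.imwrite('pics/side9c.png',cv2.resize(a[120:240,250:370],None,fx=5,fy=5,interpolation=cv2.INTER_CUBIC))
E
```

```text
t 15.22 tcp [0.4362 0.0953 0.1571] jawyaw -0.0146 F [  6.2   2.  -15.6] gap 0.247 q [-0.03  0.45  1.96 -0.01  0.72 -0.01]
```

View pics/side9c.png

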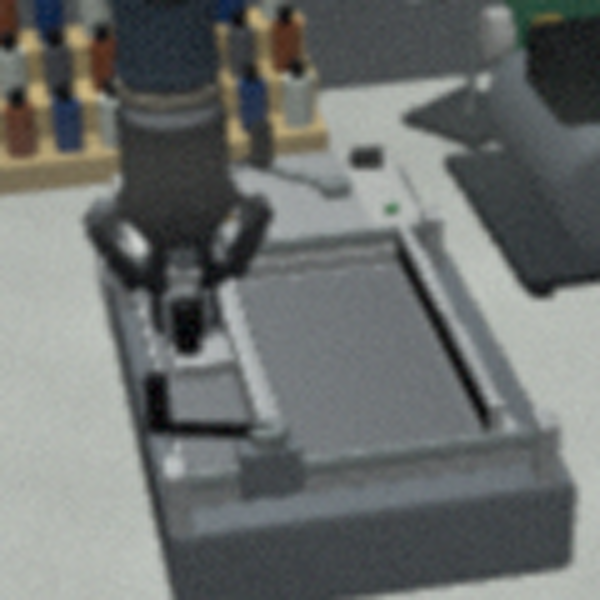

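{"method": "step_arm", "body": {
  "moves": [
    [0,0,0,0,0,0,0.5],
    [0,0,0,0,0,0,0],
    [0,0,0,0,0,0,-0.2],
    [0,0,0,0,-3,0,-0.3],
    [0,0,0,0,-8,0,-0.5],
    [0,0,0,2,-13,0,-1],
    [0,0,0,5,-13,-2,-1],
    [0,0,0,7,-13,-8,-1]
  ]
}}

```text
t: 16.27
tcp_pos: [0.5056, 0.0163, 0.2896]
tool_rot: [0.709, -0.001, 0.006, -0.706]
force: [0.8, -0.6, -0.6]
finger_gap: 0.997
```

```bash
python3 - <<'E'
from h import *
stat()
s=snap('top','top10'); s=snap('side','side10')
def jars(tag):
    s=load(tag); hsv=cv2.cvtColor(s['frame'],cv2.COLOR_RGB2HSV)
    m=cv2.inRange(hsv,(45,70,40),(85,255,200)); 
    n,l,st,c=cv2.connectedComponentsWithStats(m)
    for i in range(1,n):
        if st[i,4]>15: print(tag,st[i],c[i].round(1),plane(s,*c[i],.03).round(3))
jars('top10');jars('side10')
E
```

```text
t 16.27 tcp [0.5056 0.0163 0.2896] jawyaw -0.0099 F [ 0.8 -0.6 -0.6] gap 0.997 q [-0.19  0.32  1.68 -0.    1.14 -0.18]
top10 [    0     0   640   105 64343] [324.9  49.8] [ 1.224 -0.011  0.03 ]
top10 [467 186  28   8 153] [480.4 189.1] [ 0.594 -0.675  0.03 ]
top10 [455 203   7   7  40] [457.8 206.4] [ 0.519 -0.574  0.03 ]
top10 [466 203  14   6  50] [471.7 206.1] [ 0.521 -0.633  0.03 ]
top10 [393 204   9  12  31] [395.8 210.8] [ 0.499 -0.309  0.03 ]
top10 [415 205   9  12  38] [417.4 211.5] [ 0.497 -0.401  0.03 ]
top10 [368 226   5  12  19] [369.4 232.1] [ 0.41  -0.196  0.03 ]
side10 [  351     0   289   400 79629] [523.2 153.4] [1.586 0.301 0.03 ]
side10 [290 266  18  15 167] [298.7 274.3] [ 0.412 -0.24   0.03 ]
side10 [329 288  20  15 177] [338.1 295.7] [ 0.504 -0.349  0.03 ]
side10 [336 313  21  16 198] [345.6 322. ] [ 0.498 -0.441  0.03 ]
side10 [401 365  30  35 431] [414.4 383.1] [ 0.598 -0.638  0.03 ]
side10 [370 370  21  30 304] [379.3 384.8] [ 0.521 -0.624  0.03 ]
```

View pics/top10.png

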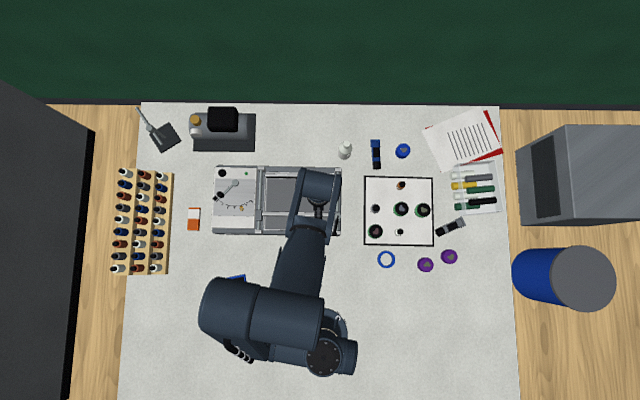

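```bash
python3 - <<'E'
from h import *
for i in ('10',):
  for cam_,roi in(('top',(355,165,445,255)),('side',(270,245,400,340))):
    s=load(cam_+i); hsv=cv2.cvtColor(s['frame'],cv2.COLOR_RGB2HSV)
    x0,y0,x1,y1=roi; m=np.zeros((400,640),np.uint8)
    sub=hsv[y0:y1,x0:x1]; blk=(sub[...,2]<75)|((sub[...,0]>45)&(sub[...,0]<85)&(sub[...,1]>70))
    # lid only: dark incl dab filled
    lid=(sub[...,2]<75)&~((sub[...,0]>45)&(sub[...,0]<85)&(sub[...,1]>90))
    m[y0:y1,x0:x1]=lid*255
    cs,_=cv2.findContours(m,cv2.RETR_EXTERNAL,cv2.CHAIN_APPROX_NONE)
    for c in cs:
        if len(c)>=20:
            (cx,cy),(a,b),_=cv2.fitEllipse(c); 
            if 8<a<25: print(cam_,round(cx,1),round(cy,1),round(a,1),round(b,1),plane(s,cx,cy,.053).round(4))
E
```

```text
top 439.8 231.2 8.2 8.7 [ 0.4124 -0.4844  0.053 ]
top 375.7 230.9 11.4 12.1 [ 0.4135 -0.2193  0.053 ]
top 423.6 209.6 11.4 11.7 [ 0.5019 -0.4206  0.053 ]
top 401.5 208.2 11.6 11.9 [ 0.5075 -0.3284  0.053 ]
side 346.0 310.1 17.1 19.7 [ 0.5038 -0.423   0.053 ]
side 338.5 285.6 13.3 18.1 [ 0.5086 -0.334   0.053 ]
side 374.6 277.2 8.5 14.8 [ 0.6179 -0.3267  0.053 ]
side 298.5 265.0 11.5 17.3 [ 0.4154 -0.2245  0.053 ]
side 329.7 262.6 9.3 11.8 [ 0.5086 -0.2367  0.053 ]
side 389.4 260.8 9.9 12.3 [ 0.685  -0.2716  0.053 ]
```

{"method": "step_arm", "body": {
  "moves": [
    [0,0,0,0,0,-6,-1],
    [0,0,0,0,0,-12,-1],
    [0,0,0,0,0,-18,-1],
    [0,0,0,0,0,-24,-1],
    [0,0,0,0,0,-30,-1],
    [0,0,0,0,0,-36,-1],
    [0,0,0,0,5,-40,-1],
    [0,0,0,0,9,-43.6,-1],
    [0,0,0,0,15,-43.6,-1],
    [0,0,0,0,15,-43.6,-1]
  ]
}}

```text
t: 17.62
tcp_pos: [0.4961, -0.4227, 0.1368]
tool_rot: [-0.706, 0.008, -0.006, 0.708]
force: [-0.5, 0.2, 0.9]
finger_gap: 1.005
```

```bash
python3 - <<'E'
from h import *
stat(); rel([.5025,-.420,.036],0)
E
```

```text
t 17.62 tcp [ 0.4961 -0.4227  0.1368] jawyaw -0.0204 F [-0.5  0.2  0.9] gap 1.005 q [-0.88  0.7   1.45  0.    1.   -0.86]
shift cm [ 0.66 10.08  0.25] turn [-0.0034 -0.0204 -0.0023]
```

{"method": "step_arm", "body": {
  "grip_force": 40,
  "moves": [
    [0,-0.02,0,0.65,2,0.25,-1],
    [0,-0.02,0,0.65,5,0.25,-1],
    [0,-0.02,0,0.65,8,0.25,-1],
    [0,-0.02,0,0.65,10,0.25,-1],
    [0,-0.02,0,0.65,10,0.25,-0.6],
    [0,-0.02,0,0.65,10,0.25,0],
    [0,-0.02,0,0.65,10,0.25,0.2],
    [0,-0.02,0,0.65,10,0.25,0.2],
    [0,-0.02,0,0.65,8,0.25,0.2],
    [0,-0.02,0,0.65,3,0.25,0.2],
    [0,-0.02,0,0.65,-3,0.25,0.2],
    [0,-0.02,0,0.65,-8,0.25,0.2]
  ]
}}

```text
t: 19.12
tcp_pos: [0.5029, -0.4209, 0.2205]
tool_rot: [-0.707, 0.0, 0.0, 0.708]
force: [1.3, 0.2, -1.5]
finger_gap: 0.692
```

```bash
python3 - <<'E'
from h import *
stat(); s=snap('side','side11'); a=cv2.imread('pics/side11.png'); cv2.imwrite('pics/side11c.png',cv2.resize(a[170:350,230:430],None,fx=3.5,fy=3.5,interpolation=cv2.INTER_CUBIC))
rel([*sh(.0,-.08),.25],PSI)
E
```

```text
t 19.12 tcp [ 0.5029 -0.4209  0.2205] jawyaw -0.0006 F [ 1.3  0.2 -1.5] gap 0.692 q [-0.87  0.6   1.38  0.    1.16 -0.87]
shift cm [ 4.54 -2.52 43.95] turn [0.0085 0.0147 0.0079]
```

View pics/side11c.png

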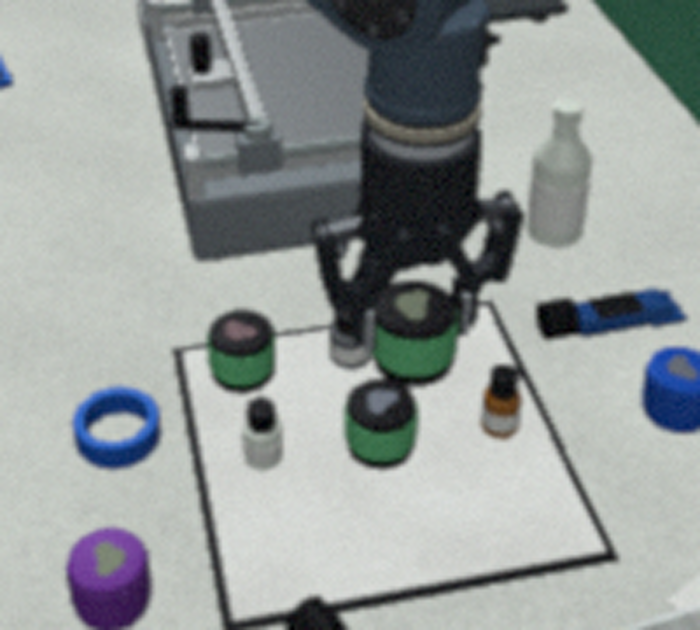

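{"method": "step_arm", "body": {
  "moves": [
    [0,0,0,0.5,-3,6,0.2],
    [0,0,0,1,-3,12,0.2],
    [0,0,0,1.5,-3,18,0.2],
    [0,0,0,2,-3,24,0.2],
    [0,0,0,2.5,-3,30,0.2],
    [0,0.015,0,3,-3,36,0.2],
    [0,0.015,0,3.5,-3,42,0.2],
    [0,0.015,0,4,-3,48,0.2],
    [0,0.015,0,4.5,-3,53,0.2],
    [0,0.015,0,5,-3,57,0.2],
    [0,0.015,0,5,-3,59.3,0.2],
    [0,0.015,0,5,-3,59.3,0.2]
  ]
}}

```text
t: 20.68
tcp_pos: [0.5549, 0.1711, 0.2541]
tool_rot: [0.71, -0.001, 0.007, -0.704]
force: [0.2, -0.3, -0.8]
finger_gap: 0.692
```

```bash
python3 - <<'E'
from h import *
stat(); rel([*sh(.0,.076),.132],PSI)
s=snap('side','side12'); a=cv2.imread('pics/side12.png'); cv2.imwrite('pics/side12c.png',cv2.resize(a[100:240,230:390],None,fx=5,fy=4,interpolation=cv2.INTER_CUBIC))
E
```

```text
t 20.68 tcp [0.5549 0.1711 0.2541] jawyaw -0.0121 F [ 0.2 -0.3 -0.8] gap 0.692 q [ 0.11  0.46  1.55 -0.01  1.13  0.13]
shift cm [-0.28 12.21  0.18] turn [0.0084 0.0028 0.0086]
```

View pics/side12c.png

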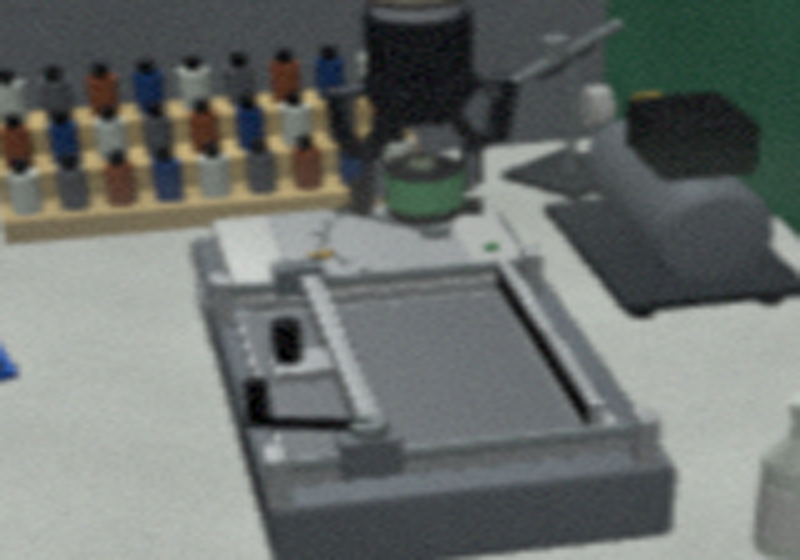

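{"method": "step_arm", "body": {
  "moves": [
    [0.008,0,0.008,-0.3,4,0.2,0.2],
    [0.008,0,0.008,-0.3,8,0.2,0.2],
    [0.008,0,0.008,-0.3,10.5,0.2,0.2],
    [0.008,0,0.008,-0.3,11.8,0.2,0.2],
    [0.008,0,0.008,-0.3,12.1,0.2,0.2],
    [0.008,0,0.008,-0.3,12.1,0.2,0.2]
  ]
}}

```text
t: 21.48
tcp_pos: [0.5538, 0.1706, 0.134]
tool_rot: [0.707, -0.004, 0.006, -0.707]
force: [-0.3, 0.3, -1.2]
finger_gap: 0.692
```

```bash
python3 - <<'E'
from h import *
stat(); rel([*sh(.0,.076),.132],PSI)
s=snap('side','side13'); a=cv2.imread('pics/side13.png'); cv2.imwrite('pics/side13c.png',cv2.resize(a[130:220,250:370],None,fx=6,fy=6,interpolation=cv2.INTER_CUBIC))
E
```

```text
t 21.48 tcp [0.5538 0.1706 0.134 ] jawyaw -0.0141 F [-0.3  0.3 -1.2] gap 0.692 q [ 0.11  0.62  1.65 -0.    0.87  0.12]
shift cm [-0.07  0.2   0.14] turn [0.0007 0.0009 0.0025]
```

View pics/side13c.png

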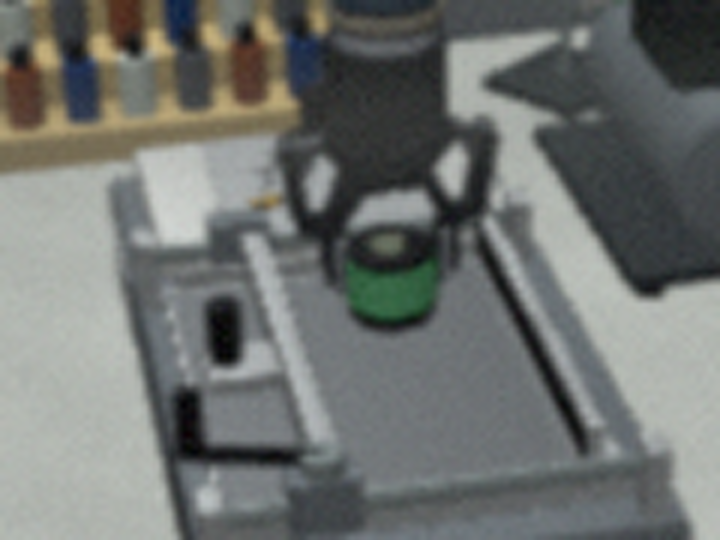

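{"method": "step_arm", "body": {
  "moves": [
    [0,0,0,0,0.2,0,0.2],
    [0,0,0,0,0.3,0,0.2],
    [0,0,0,0,0.3,0,-0.4],
    [0,0,0,0,0.3,0,-0.6],
    [0,0,0,0,0.3,0,-0.75],
    [0,0,0,0,0.3,0,-0.75],
    [0,0,0,0,-1,0,-0.75],
    [0,0,0,0,-5,0,-0.8],
    [0,0,0,0,-10,0,-1]
  ]
}}

```text
t: 22.65
tcp_pos: [0.5531, 0.1708, 0.235]
tool_rot: [0.707, -0.005, 0.005, -0.707]
force: [0.4, 0.8, 0.6]
finger_gap: 0.998
```

```bash
python3 - <<'E'
from h import *
stat(); rel([.508,-.3295,.25],-np.pi/4); rel([.508,-.3295,.25],np.pi/4)
s=snap('side','side14'); a=cv2.imread('pics/side14.png'); cv2.imwrite('pics/side14c.png',cv2.resize(a[130:340,230:430],None,fx=3.5,fy=2.8,interpolation=cv2.INTER_CUBIC))
E
```

```text
t 22.65 tcp [0.5531 0.1708 0.235 ] jawyaw -0.014 F [0.4 0.8 0.6] gap 0.998 q [ 0.11  0.48  1.57 -0.    1.09  0.12]
shift cm [ -3.81  -1.47 -50.09] turn [3.000e-04 7.714e-01 1.300e-03]
shift cm [ -3.81  -1.47 -50.09] turn [ 1.100e-03 -7.994e-01  7.000e-04]
```

View pics/side14c.png

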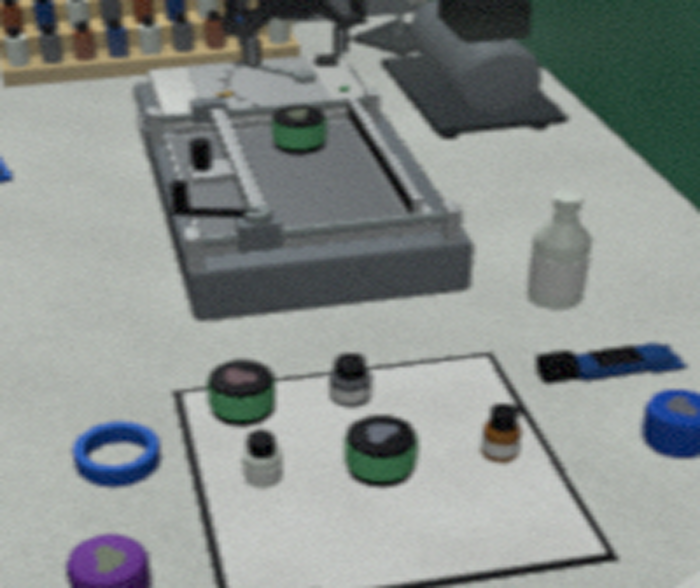

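{"method": "step_arm", "body": {
  "moves": [
    [0,0,0,-0.5,-2,-6,-1],
    [0,0,0,-1,-2,-12,-1],
    [0,0,0,-1.5,-2,-18,-1],
    [0,0,0,-2,-2,-24,-1],
    [0,0,0,-2.5,-2,-30,-1],
    [0,0,0,-3,-2,-36,-1],
    [0,0,0,-3.5,0,-42,-1],
    [0,0,0,-3.8,4,-47,-1],
    [0,0,0,-3.8,8,-50,-1],
    [0,0,0,-3.8,10,-50,-1],
    [0,0,0,-3.8,10,-50,-1]
  ]
}}

```text
t: 24.08
tcp_pos: [0.5131, -0.3276, 0.1402]
tool_rot: [-0.706, 0.001, -0.01, 0.708]
force: [-0.2, -0.5, -0.7]
finger_gap: 0.997
```

```bash
python3 - <<'E'
from h import *
stat(); rel([.508,-.3295,.036],0)
s=snap('side','side15'); a=cv2.imread('pics/side15.png'); cv2.imwrite('pics/side15c.png',cv2.resize(a[230:340,270:410],None,fx=5,fy=5,interpolation=cv2.INTER_CUBIC))
E
```

```text
t 24.07 tcp [ 0.5131 -0.3276  0.1402] jawyaw -0.0146 F [-0.2 -0.5 -0.7] gap 0.997 q [-0.76  0.64  1.58  0.01  0.92 -0.75]
shift cm [-0.64 10.42 -0.24] turn [-0.0036 -0.0146  0.0129]
```

View pics/side15c.png

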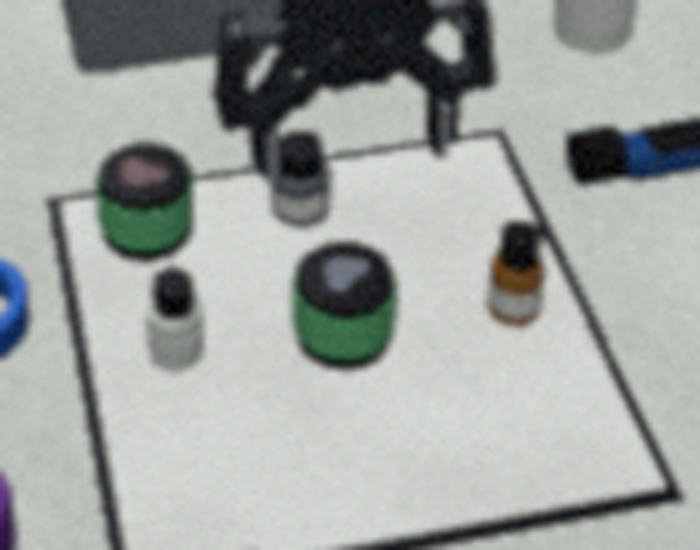

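{"method": "step_arm", "body": {
  "moves": [
    [0,-0.015,0.01,-0.6,2,-0.2,-1],
    [0,-0.015,0.01,-0.6,5,-0.2,-1],
    [0,-0.015,0.01,-0.6,8,-0.2,-1],
    [0,-0.015,0.01,-0.6,10.4,-0.2,-1],
    [0,-0.015,0.01,-0.6,10.4,-0.2,-0.6],
    [0,-0.015,0.01,-0.6,10.4,-0.2,0],
    [0,-0.015,0.01,-0.6,10.4,-0.2,0.2],
    [0,-0.015,0.01,-0.6,10.4,-0.2,0.2],
    [0,-0.015,0.01,-0.6,8,-0.2,0.2],
    [0,-0.015,0.01,-0.6,3,-0.2,0.2],
    [0,-0.015,0.01,-0.6,-3,-0.2,0.2],
    [0,-0.015,0.01,-0.6,-9,-0.2,0.2]
  ]
}}

```text
t: 25.62
tcp_pos: [0.5062, -0.3295, 0.2334]
tool_rot: [-0.706, -0.002, -0.001, 0.708]
force: [1.0, 0.4, -2.8]
finger_gap: 0.689
```

```bash
python3 - <<'E'
from h import *
stat(); rel([*sh(0,0),.25],PSI)
s=snap('side','side16'); a=cv2.imread('pics/side16.png'); cv2.imwrite('pics/side16c.png',cv2.resize(a[230:340,270:410],None,fx=5,fy=5,interpolation=cv2.INTER_CUBIC))
E
```

```text
t 25.62 tcp [ 0.5062 -0.3295  0.2334] jawyaw 0.0014 F [ 1.   0.4 -2.8] gap 0.689 q [-0.76  0.52  1.51  0.01  1.11 -0.77]
shift cm [ 4.65 -1.56 42.54] turn [-0.0019  0.0164  0.0048]
```

View pics/side16c.png

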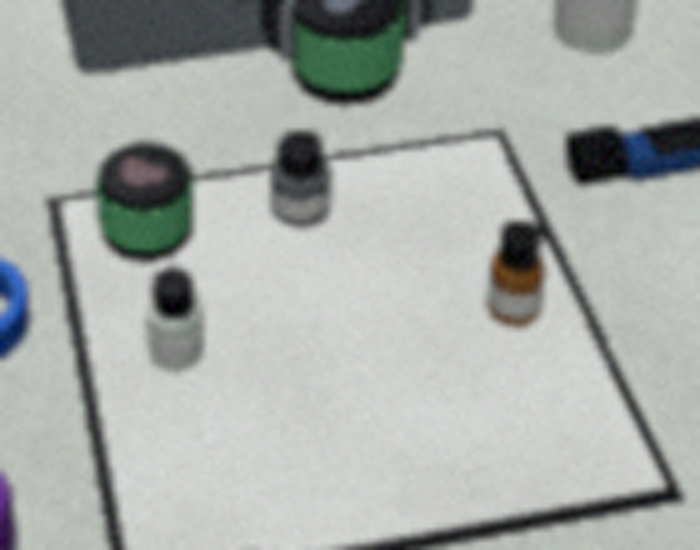

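{"method": "step_arm", "body": {
  "moves": [
    [0,0,0,0.5,-2,6,0.2],
    [0,0,0,1,-2,12,0.2],
    [0,0,0,1.5,-2,18,0.2],
    [0,0.015,0,2.5,-2,24,0.2],
    [0,0.015,0,3.5,-2,30,0.2],
    [0,0.015,0,4.5,-2,35,0.2],
    [0,0.015,0,4.5,-2,39,0.2],
    [0,0.015,0,4.5,-2,42,0.2],
    [0,0.015,0,4.5,-2,42.5,0.2],
    [0,0.015,0,4.5,-2,42.5,0.2]
  ]
}}

```text
t: 26.92
tcp_pos: [0.5534, 0.0925, 0.2592]
tool_rot: [0.711, 0.001, 0.01, -0.704]
force: [0.4, -0.2, -2.0]
finger_gap: 0.692
```

```bash
python3 - <<'E'
from h import *
stat(); rel([*sh(.0,.0),.131],PSI)
s=snap('side','side17'); a=cv2.imread('pics/side17.png'); cv2.imwrite('pics/side17c.png',cv2.resize(a[100:240,230:390],None,fx=5,fy=4,interpolation=cv2.INTER_CUBIC))
E
```

```text
t 26.93 tcp [0.5534 0.0925 0.2592] jawyaw -0.0125 F [ 0.4 -0.2 -2. ] gap 0.692 q [-0.03  0.43  1.59 -0.01  1.1  -0.01]
shift cm [-0.36 12.81  0.47] turn [0.0099 0.0024 0.0167]
```

View pics/side17c.png

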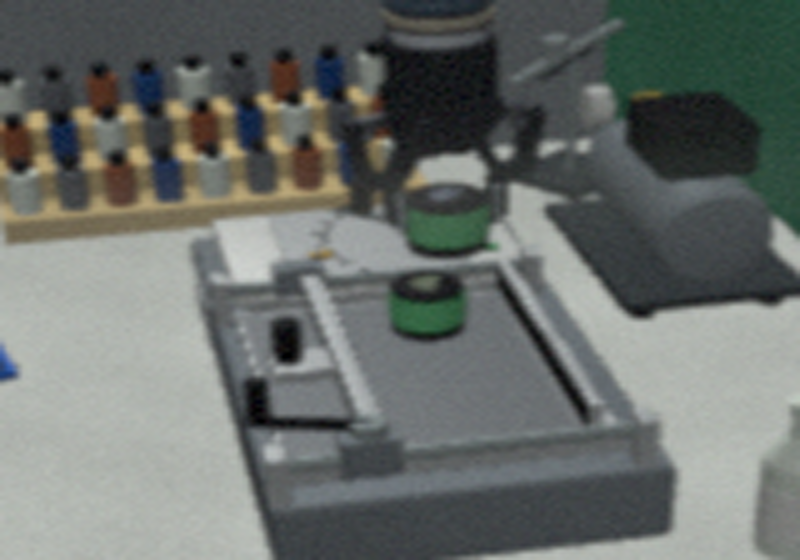

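```bash
python3 - <<'E'
from h import *
s=load('side17'); p=plane(s,428/5+230-.4,284/4+100-.4,.148); print(p)
E
```

```text
[0.55688734 0.16743477 0.148     ]
```

{"method": "step_arm", "body": {
  "moves": [
    [0.01,0,0.016,-0.3,4,0.3,0.2],
    [0.01,0,0.016,-0.3,8,0.3,0.2],
    [0.01,0,0.016,-0.3,11,0.3,0.2],
    [0.01,0,0.016,-0.3,12.4,0.3,0.2],
    [0.01,0,0.016,-0.3,12.8,0.3,0.2],
    [0.01,0,0.016,-0.3,12.8,0.3,0.2]
  ]
}}

```text
t: 27.72
tcp_pos: [0.5523, 0.0926, 0.1328]
tool_rot: [0.707, -0.005, 0.005, -0.707]
force: [-2.2, -0.9, 4.1]
finger_gap: 0.689
```

```bash
python3 - <<'E'
from h import *
stat(); rel([*sh(.0,.0),.131],PSI)
s=snap('side','side18'); a=cv2.imread('pics/side18.png'); cv2.imwrite('pics/side18c.png',cv2.resize(a[130:220,250:370],None,fx=6,fy=6,interpolation=cv2.INTER_CUBIC))
E
```

```text
t 27.73 tcp [0.5523 0.0926 0.1328] jawyaw -0.0138 F [-2.2 -0.9  4.1] gap 0.689 q [-0.03  0.61  1.7  -0.    0.84 -0.02]
shift cm [-0.03  0.18  0.34] turn [ 0.0008  0.0012 -0.0005]
```

View pics/side18c.png

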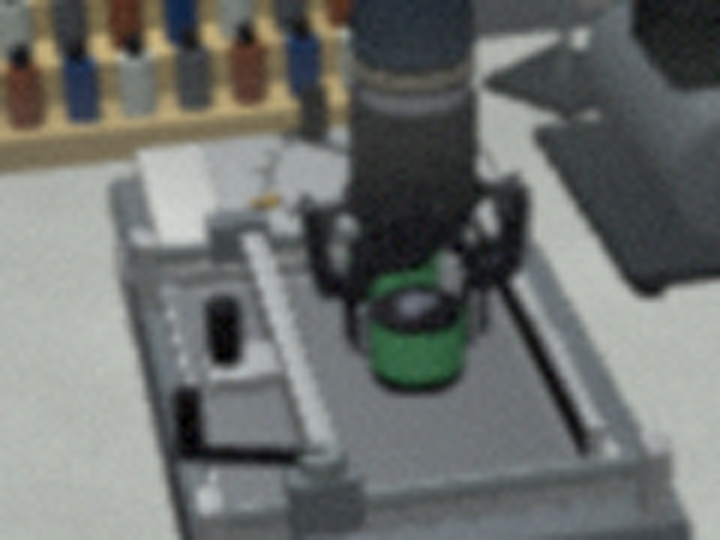

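Floor contact shows as +4 N in z, so I release.

{"method": "step_arm", "body": {
  "moves": [
    [0,0,0,0,0,0,-0.4],
    [0,0,0,0,0,0,-0.6],
    [0,0,0,0,0,0,-0.75],
    [0,0,0,0,0,0,-0.75],
    [0,0,0,0,-1,0,-0.75],
    [0,0,0,0,-5,0,-0.8],
    [0,0,0,0,-10,0,-1],
    [0,0,0,-2,-12,-5,-1],
    [0,0,0,-5,-12,-10,-1],
    [0,0,0,-8,-12,-15,-1],
    [0,0,0,-10,-12,-20,-1]
  ]
}}

```text
t: 29.15
tcp_pos: [0.4483, -0.1069, 0.2538]
tool_rot: [0.708, -0.004, 0.005, -0.707]
force: [1.1, -0.1, -0.4]
finger_gap: 1.002
```

```bash
python3 - <<'E'
from h import *
stat(); rel([.4145,-.2195,.13],-np.pi/4); rel([.4145,-.2195,.13],0)
s=snap('side','side19'); a=cv2.imread('pics/side19.png'); cv2.imwrite('pics/side19c.png',cv2.resize(a[130:340,230:430],None,fx=3.5,fy=2.8,interpolation=cv2.INTER_CUBIC))
E
```

```text
t 29.15 tcp [ 0.4483 -0.1069  0.2538] jawyaw -0.0132 F [ 1.1 -0.1 -0.4] gap 1.002 q [-0.48  0.3   1.83 -0.    1.01 -0.46]
shift cm [ -3.23  12.39 -11.28] turn [0.0011 0.7722 0.001 ]
shift cm [ -3.23  12.39 -11.28] turn [ 0.0014 -0.0132  0.0005]
```

View pics/side19c.png

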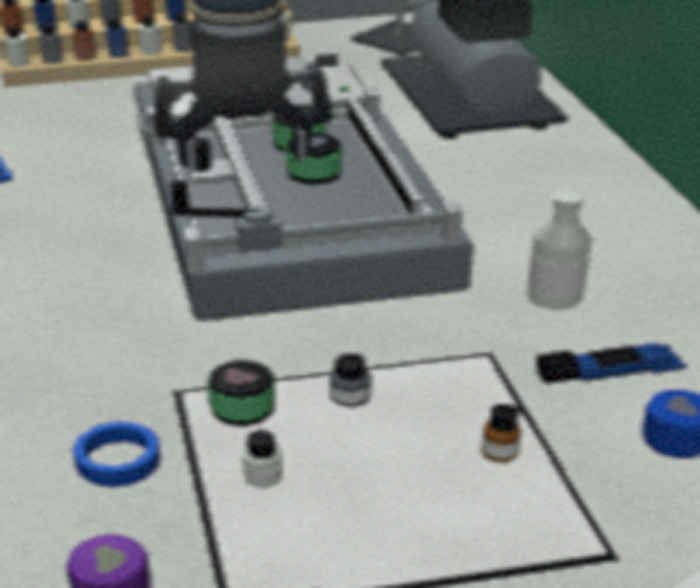

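{"method": "step_arm", "body": {
  "moves": [
    [0,0,0,-1.5,2,-5,-1],
    [0,0,0,-3.2,6,-10,-1],
    [0,0,0,-3.2,11,-11.3,-1],
    [0,0,0,-3.2,12.4,-11.3,-1],
    [0,0,0,-3.2,12.4,-11.3,-1]
  ]
}}

```text
t: 29.82
tcp_pos: [0.4128, -0.2245, 0.1303]
tool_rot: [0.709, -0.007, 0.005, -0.706]
force: [0.8, -0.8, 0.1]
finger_gap: 0.998
```

```bash
python3 - <<'E'
from h import *
stat(); rel([.4145,-.2195,.036],0)
s=snap('side','side20'); a=cv2.imread('pics/side20.png'); cv2.imwrite('pics/side20c.png',cv2.resize(a[230:340,230:370],None,fx=5,fy=5,interpolation=cv2.INTER_CUBIC))
E
```

```text
t 29.82 tcp [ 0.4128 -0.2245  0.1303] jawyaw -0.0164 F [ 0.8 -0.8  0.1] gap 0.998 q [-0.73  0.53  1.93 -0.01  0.69 -0.71]
shift cm [0.19 9.43 0.54] turn [ 0.0042 -0.0164 -0.0026]
```

View pics/side20c.png

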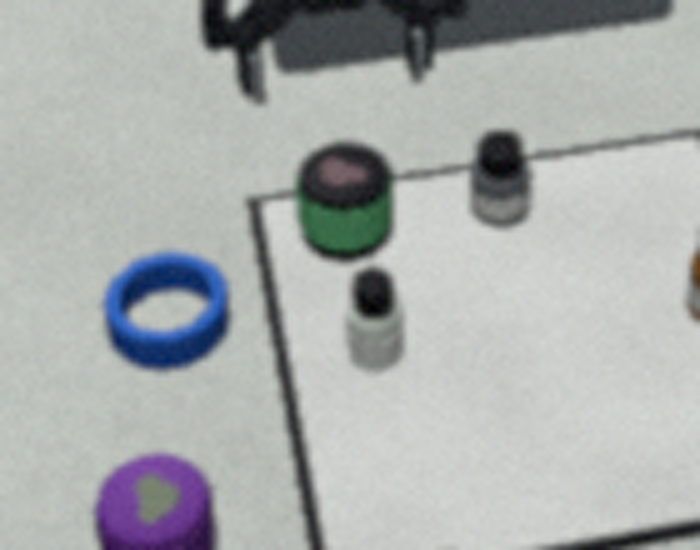

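{"method": "step_arm", "body": {
  "moves": [
    [0,-0.016,0,0.2,1,0.5,-1],
    [0,-0.016,0,0.2,4,0.5,-1],
    [0,-0.016,0,0.2,7,0.5,-1],
    [0,-0.016,0,0.2,9.4,0.5,-1],
    [0,-0.016,0,0.2,9.4,0.5,-0.6],
    [0,-0.016,0,0.2,9.4,0.5,0],
    [0,-0.016,0,0.2,9.4,0.5,0.2],
    [0,-0.016,0,0.2,9.4,0.5,0.2],
    [0,-0.016,0,0.2,7,0.5,0.2],
    [0,-0.016,0,0.2,3,0.5,0.2],
    [0,-0.016,0,0.2,-3,0.5,0.2],
    [0,-0.016,0,0.2,-9,0.5,0.2]
  ]
}}

```text
t: 31.38
tcp_pos: [0.4151, -0.2189, 0.2231]
tool_rot: [0.709, -0.0, -0.0, -0.705]
force: [1.3, -0.8, -1.9]
finger_gap: 0.694
```

```bash
python3 - <<'E'
from h import *
stat(); rel([*sh(0,-.076),.25],PSI)
s=snap('side','side21'); a=cv2.imread('pics/side21.png'); cv2.imwrite('pics/side21c.png',cv2.resize(a[130:340,230:430],None,fx=3.5,fy=2.8,interpolation=cv2.INTER_CUBIC))
E
```

```text
t 31.38 tcp [ 0.4151 -0.2189  0.2231] jawyaw 0.0002 F [ 1.3 -0.8 -1.9] gap 0.694 q [-0.72  0.36  1.84 -0.01  0.93 -0.72]
shift cm [13.58 -2.84 23.87] turn [ 0.0056  0.0152 -0.0011]
```

View pics/side21c.png

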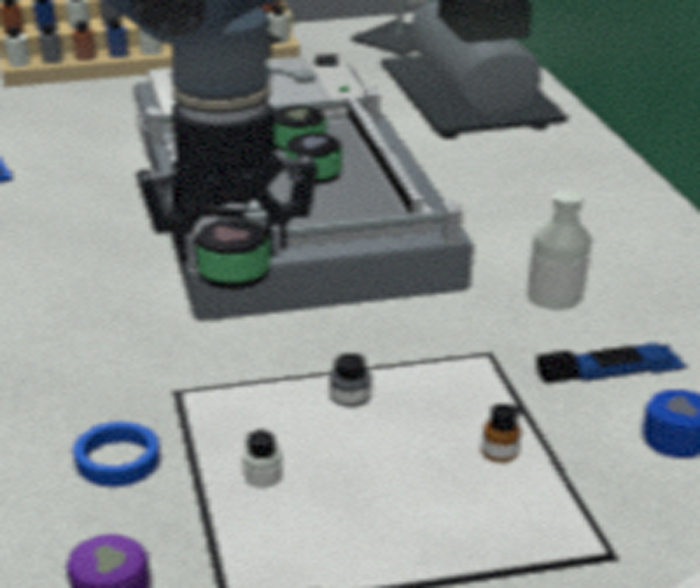

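{"method": "step_arm", "body": {
  "moves": [
    [0,0,0,2,-4.5,0,0.2],
    [0,0,0,6,-5,3,0.2],
    [0,0,0,10,-5,7,0.2],
    [0,0,0,13.6,-5,11,0.2],
    [0,0.015,0,13.6,-5,16,0.2],
    [0,0.015,0,13.6,-5,21,0.2],
    [0,0.015,0,13.6,-5,23.6,0.2],
    [0,0.015,0,13.6,-5,23.6,0.2],
    [0,0.015,0,13.6,-5,23.6,0.2]
  ]
}}

```text
t: 32.55
tcp_pos: [0.5537, 0.0149, 0.2779]
tool_rot: [0.713, -0.001, 0.009, -0.701]
force: [0.2, -0.1, -1.1]
finger_gap: 0.689
```

```bash
python3 - <<'E'
from h import *
stat(); rel([*sh(.0,-.078),.132],PSI)
s=snap('side','side22'); a=cv2.imread('pics/side22.png'); cv2.imwrite('pics/side22c.png',cv2.resize(a[100:240,230:390],None,fx=5,fy=4,interpolation=cv2.INTER_CUBIC))
E
```

```text
t 32.55 tcp [0.5537 0.0149 0.2779] jawyaw -0.0139 F [ 0.2 -0.1 -1.1] gap 0.689 q [-0.17  0.4   1.59 -0.02  1.15 -0.15]
shift cm [-0.44 14.58  0.54] turn [0.0159 0.001  0.0103]
```

View pics/side22c.png

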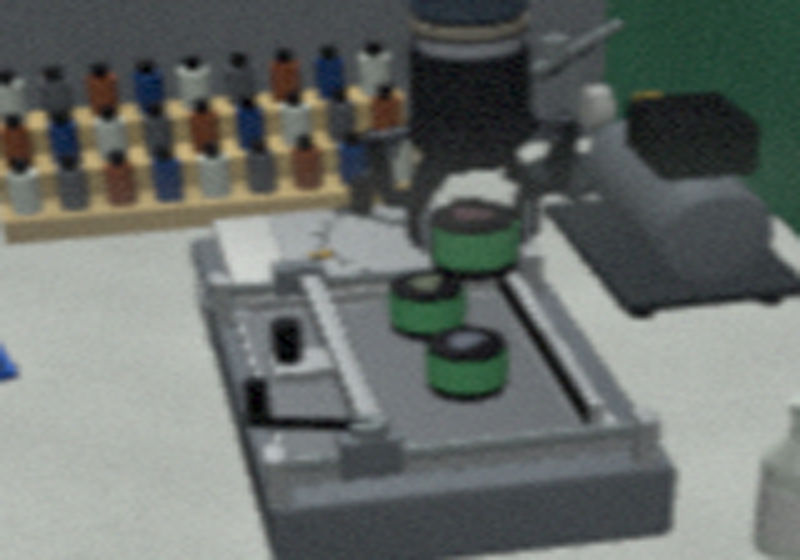

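```bash
python3 - <<'E'
from h import *
s=load('side22')
for u,v in((428,286),(467,343)): print(plane(s,u/5+230-.4,v/4+100-.4,.148))
print(sh(0,-.076))
E
```

```text
[0.55602016 0.16360698 0.148     ]
[0.55947977 0.05464305 0.148     ]
[0.55086004 0.02000855]
```

The middle jar now measures (0.559, 0.055), about 4 cm from where I released it, so it has been knocked aside. I'll back off, still holding the third jar, and measure from above.

{"method": "step_arm", "body": {
  "moves": [
    [0,0,0,0,0,-6,0.2],
    [0,0,0,0,0,-12,0.2],
    [0,0,0,0,0,-18,0.2],
    [0,0,0,0,0,-24,0.2],
    [0,0,0,0,0,-30,0.2],
    [0,0,0,0,0,-30,0.2]
  ]
}}

```text
t: 33.35
tcp_pos: [0.5484, -0.2921, 0.2825]
tool_rot: [0.714, -0.004, 0.012, -0.7]
force: [0.2, 1.3, -0.9]
finger_gap: 0.692
```

```bash
python3 - <<'E'
from h import *
stat(); s=snap('top','top23'); a=cv2.imread('pics/top23.png'); cv2.imwrite('pics/top23c.png',cv2.resize(a[155:245,205:350],None,fx=5.5,fy=5.5,interpolation=cv2.INTER_CUBIC))
E
```

```text
t 33.35 tcp [ 0.5484 -0.2921  0.2825] jawyaw -0.0229 F [ 0.2  1.3 -0.9] gap 0.692 q [-0.67  0.48  1.42 -0.01  1.22 -0.64]
```

View pics/top23c.png

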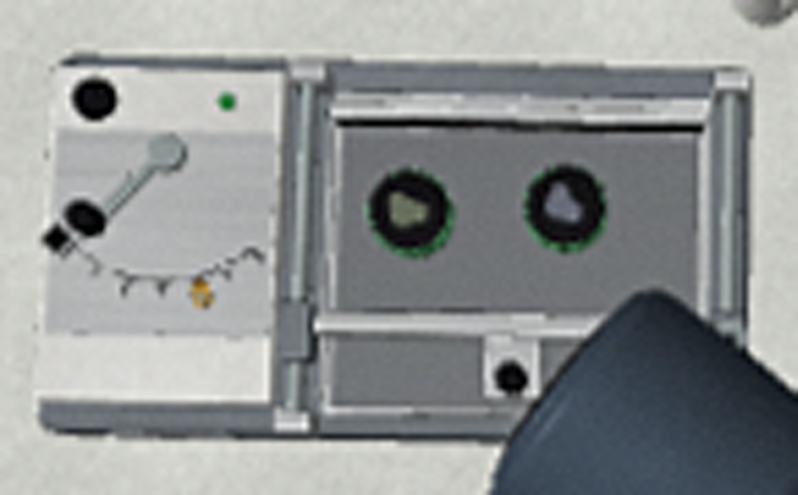

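```bash
python3 - <<'E'
from h import *
s=load('top23'); c2=lambda u,v:(u/5.5+205-.4,v/5.5+155-.4)
for n,p,z in (('jl',(408,210),.148),('jm',(566,207),.148),('barknob',(511,377),.165),('wallL',(333,210),.113),('wallR',(700,210),.113)): print(n,plane(s,*c2(*p),z).round(4))
E
```

```text
jl [0.5537 0.1697 0.148 ]
jm [0.5564 0.0587 0.148 ]
barknob [0.4347 0.095  0.165 ]
wallL [0.5594 0.2273 0.113 ]
wallR [ 0.5607 -0.0373  0.113 ]
```

{"method": "step_arm", "body": {
  "moves": [
    [0.01,0,0.015,0.5,0,6,0.2],
    [0.01,0,0.015,0.5,0,12,0.2],
    [0.01,0,0.015,0.5,0,18,0.2],
    [0.01,0,0.015,0.5,0,24,0.2],
    [0.01,0,0.015,0.5,0,28.6,0.2],
    [0.01,0,0.015,0.5,4,28.6,0.2],
    [0.01,0,0.015,0.5,8,28.6,0.2],
    [0.01,0,0.015,0.5,8,28.6,0.2],
    [0.01,0,0.015,0.5,8,28.6,0.2]
  ]
}}

```text
t: 34.52
tcp_pos: [0.5605, -0.0043, 0.199]
tool_rot: [0.709, -0.008, 0.006, -0.705]
force: [0.5, 0.3, -1.6]
finger_gap: 0.693
```

```bash
python3 - <<'E'
from h import *
stat(); rel([.5525,-.0055,.132],PSI)
E
```

```text
t 34.52 tcp [ 0.5605 -0.0043  0.199 ] jawyaw -0.0207 F [ 0.5  0.3 -1.6] gap 0.693 q [-0.2   0.51  1.65 -0.01  0.99 -0.18]
shift cm [-0.78  6.7  -0.09] turn [ 0.0058 -0.0057 -0.0031]
```

{"method": "step_arm", "body": {
  "moves": [
    [0.005,-0.005,0,-0.8,0,-0.1,0.2],
    [0.005,-0.005,0,-0.8,1,-0.1,0.2],
    [0.005,-0.005,0,-0.8,1,-0.1,0.2]
  ]
}}

```text
t: 34.9
tcp_pos: [0.5519, -0.0053, 0.1888]
tool_rot: [0.707, -0.007, 0.004, -0.707]
force: [0.5, 0.0, -1.6]
finger_gap: 0.687
```

```bash
python3 - <<'E'
from h import *
stat(); rel([.5525,-.0055,.132],PSI)
s=snap('side','side24'); a=cv2.imread('pics/side24.png'); cv2.imwrite('pics/side24c.png',cv2.resize(a[130:220,270:370],None,fx=7,fy=6,interpolation=cv2.INTER_CUBIC))
E
```

```text
t 34.9 tcp [ 0.5519 -0.0053  0.1888] jawyaw -0.0162 F [ 0.5  0.  -1.6] gap 0.687 q [-0.21  0.51  1.68 -0.    0.96 -0.19]
shift cm [ 0.08  5.68 -0.01] turn [ 0.0006 -0.0012 -0.0039]
```

View pics/side24c.png

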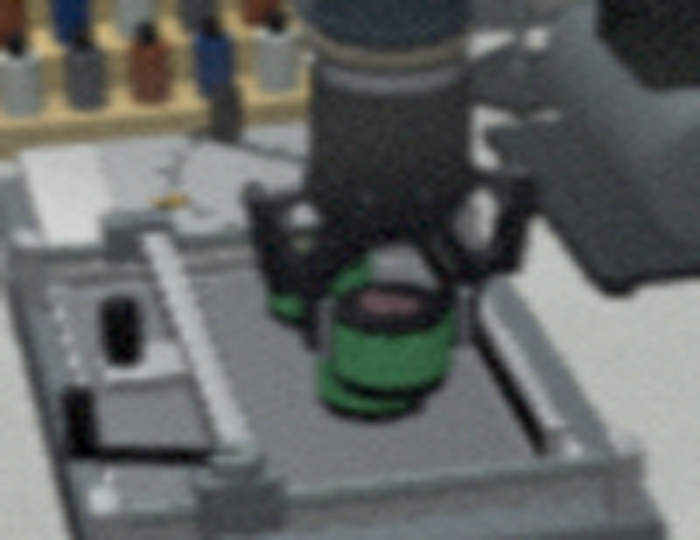

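{"method": "step_arm", "body": {
  "moves": [
    [0,0,0,0,1,0,0.2],
    [0,0,0,0,2,0,0.2],
    [0,0,0,0,2.5,0,0.2],
    [0,0,0,0,2.5,0,0.2]
  ]
}}

```text
t: 35.45
tcp_pos: [0.5518, -0.0053, 0.1631]
tool_rot: [0.707, -0.007, 0.004, -0.707]
force: [-0.2, 0.4, -2.0]
finger_gap: 0.689
```

```bash
python3 - <<'E'
from h import *
stat()
E
```

```text
t 35.45 tcp [ 0.5518 -0.0053  0.1631] jawyaw -0.0161 F [-0.2  0.4 -2. ] gap 0.689 q [-0.21  0.55  1.7  -0.    0.9  -0.19]
```

{"method": "step_arm", "body": {
  "moves": [
    [0,0,0,0,1,0,0.2],
    [0,0,0,0,2,0,0.2],
    [0,0,0,0,2.7,0,0.2],
    [0,0,0,0,3,0,0.2],
    [0,0,0,0,3.1,0,0.2]
  ]
}}

```text
t: 36.08
tcp_pos: [0.5511, -0.0051, 0.1332]
tool_rot: [0.707, -0.008, 0.003, -0.707]
force: [-4.0, 2.1, 13.2]
finger_gap: 0.694
```

```bash
python3 - <<'E'
from h import *
stat()
s=snap('side','side25'); a=cv2.imread('pics/side25.png'); cv2.imwrite('pics/side25c.png',cv2.resize(a[130:220,270:370],None,fx=7,fy=6,interpolation=cv2.INTER_CUBIC))
E
```

```text
t 36.08 tcp [ 0.5511 -0.0051  0.1332] jawyaw -0.016 F [-4.   2.1 13.2] gap 0.694 q [-0.21  0.6   1.72 -0.    0.83 -0.19]
```

View pics/side25c.png

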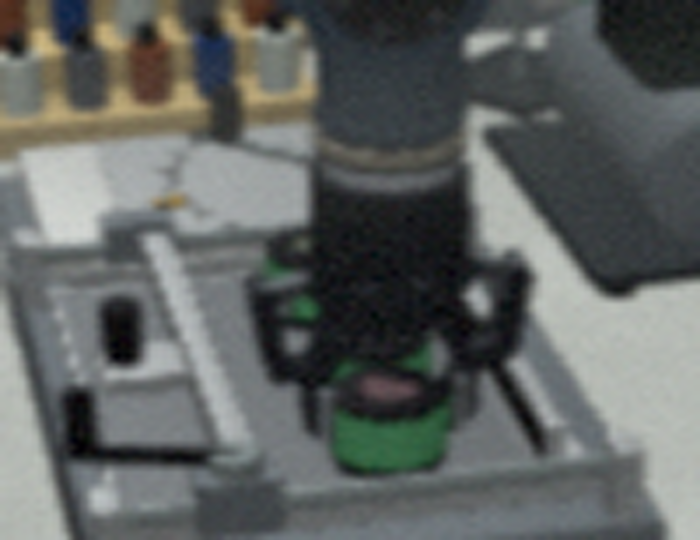

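{"method": "step_arm", "body": {
  "moves": [
    [0,0,0,0,0,0,0.2],
    [0,0,0,0,0,0,-0.4],
    [0,0,0,0,0,0,-0.6],
    [0,0,0,0,0,0,-0.7],
    [0,0,0,0,0,0,-0.7],
    [0,0,0,0,-1,0,-0.7],
    [0,0,0,0,-5,0,-0.7],
    [0,0,0,0,-10,0,-0.7],
    [0,0,0,0,-12,-5,-0.5],
    [0,0,0,0,-12,-11,-0.3],
    [0,0,0,0,-12,-17,-0.3],
    [0,0,0,0,-12,-23,-0.3]
  ]
}}

```text
t: 37.62
tcp_pos: [0.5481, -0.2368, 0.2544]
tool_rot: [0.707, -0.007, 0.004, -0.707]
force: [0.8, 0.3, 0.9]
finger_gap: 0.654
```

```bash
python3 - <<'E'
from h import *
stat(); s=snap('top','top26'); a=cv2.imread('pics/top26.png'); cv2.imwrite('pics/top26c.png',cv2.resize(a[155:245,205:350],None,fx=5.5,fy=5.5,interpolation=cv2.INTER_CUBIC))
s=snap('side','side26'); a=cv2.imread('pics/side26.png'); cv2.imwrite('pics/side26c.png',cv2.resize(a[130:240,250:370],None,fx=6,fy=5,interpolation=cv2.INTER_CUBIC))
E
```

```text
t 37.62 tcp [ 0.5481 -0.2368  0.2544] jawyaw -0.0157 F [0.8 0.3 0.9] gap 0.654 q [-0.59  0.49  1.5  -0.    1.16 -0.58]
```

View pics/top26c.png

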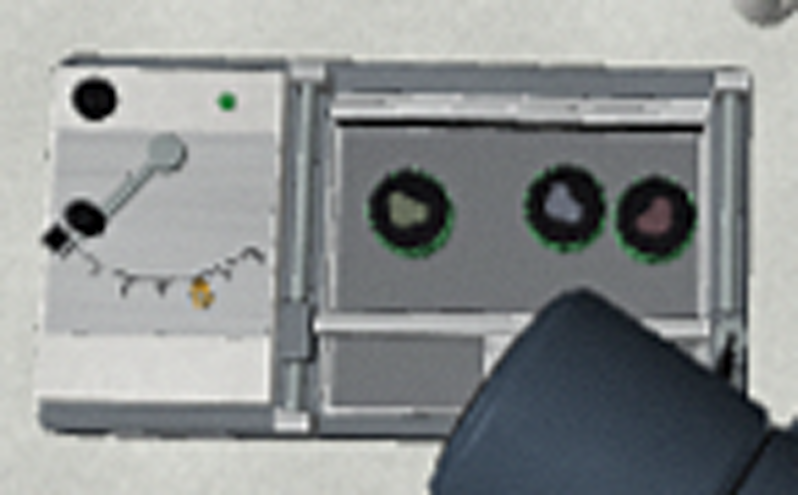

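View pics/side26c.png

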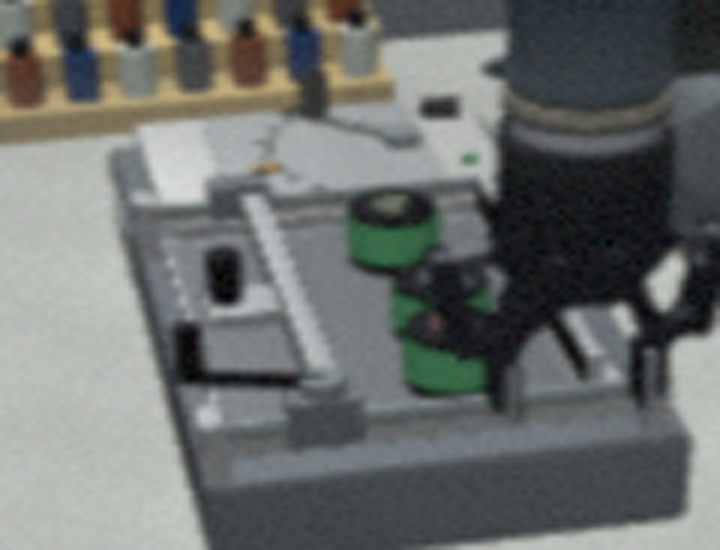

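{"method": "step_arm", "body": {
  "moves": [
    [0,0,0,-2,0,6,-0.3],
    [0,0,0,-4,0,12,-0.3],
    [0,0,0,-6,0,18,-0.3],
    [0,0,0,-8,0,24,-0.3],
    [0,0,0,-10,0,29,-0.2],
    [0,0,0,-11.7,0,33,-0.1],
    [0,0,0,-11.7,2,33,0],
    [0,0,0,-11.7,2,33,0]
  ]
}}

```text
t: 38.72
tcp_pos: [0.4374, 0.0916, 0.2327]
tool_rot: [0.709, -0.009, 0.005, -0.705]
force: [-0.3, 0.6, -0.9]
finger_gap: 0.496
```

```bash
python3 - <<'E'
from h import *
stat(); rel([.4355,.0945,.157],PSI)
E
```

```text
t 38.73 tcp [0.4374 0.0916 0.2327] jawyaw -0.0205 F [-0.3  0.6 -0.9] gap 0.496 q [-0.04  0.32  1.88 -0.01  0.95 -0.02]
shift cm [-0.16  7.57  0.32] turn [ 0.0048 -0.0055 -0.0051]
```

{"method": "step_arm", "body": {
  "grip_force": 30,
  "moves": [
    [0,-0.005,0,-0.15,2,0.3,0],
    [0,-0.005,0,-0.15,5,0.3,0],
    [0,-0.005,0,-0.15,7.5,0.3,0],
    [0,-0.005,0,-0.15,7.5,0.3,0],
    [0,-0.005,0,-0.15,7.5,0.3,0.5],
    [0,-0.005,0,-0.15,7.5,0.3,1],
    [0,-0.005,0,-0.15,7.5,0.3,1],
    [0,-0.005,0,-0.15,7.5,0.3,1]
  ]
}}

```text
t: 39.72
tcp_pos: [0.4365, 0.0941, 0.1589]
tool_rot: [0.709, -0.006, 0.005, -0.705]
force: [-0.5, -1.4, 6.2]
finger_gap: 0.246
```

```bash
python3 - <<'E'
from h import *
stat()
E
```

```text
t 39.73 tcp [0.4365 0.0941 0.1589] jawyaw -0.0152 F [-0.5 -1.4  6.2] gap 0.246 q [-0.04  0.45  1.96 -0.01  0.74 -0.01]
```

{"method": "step_arm", "body": {
  "moves": [
    [0,0,0,0.6,0,0,1],
    [0,0,0,1.2,0,0,1],
    [0,0,0,1.8,0,0,1],
    [0,0,0,2.4,0,0,1],
    [0,0,0,3,0,0,1],
    [0,0,0,3.6,0,0,1],
    [0,0,0,4.2,0,0,1],
    [0,0,0,4.8,0,0,1],
    [0,0,0,5.4,0,0,1],
    [0,0,0,6,0,0,1],
    [0,0,0,6.6,0,0,1],
    [0,0,0,7,0,0,1]
  ]
}}

```text
t: 41.22
tcp_pos: [0.505, 0.093, 0.1589]
tool_rot: [0.709, -0.008, 0.003, -0.705]
force: [-7.7, -0.9, 7.8]
finger_gap: 0.242
```

```bash
python3 - <<'E'
from h import *
stat()
s=snap('side','side27'); a=cv2.imread('pics/side27.png'); cv2.imwrite('pics/side27c.png',cv2.resize(a[130:240,250:370],None,fx=6,fy=5,interpolation=cv2.INTER_CUBIC))
E
```

```text
t 41.23 tcp [0.505  0.093  0.1589] jawyaw -0.015 F [-7.7 -0.9  7.8] gap 0.242 q [-0.03  0.52  1.79 -0.01  0.84 -0.01]
```

View pics/side27c.png

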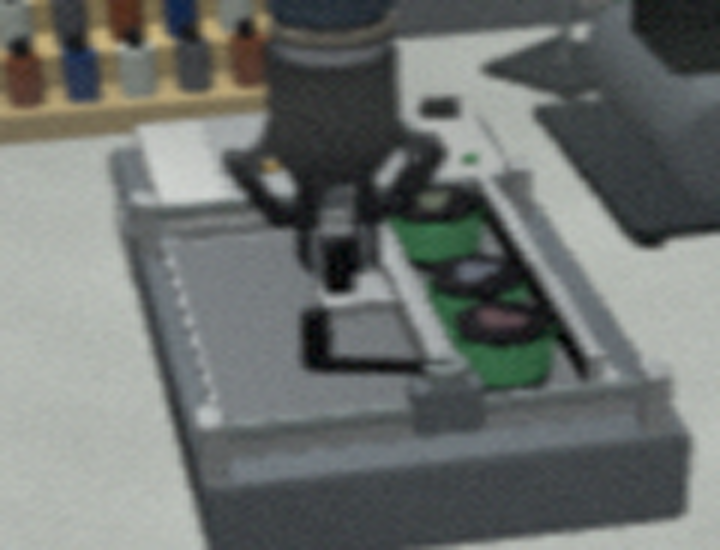

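{"method": "step_arm", "body": {
  "moves": [
    [0,0,0,0.3,0,0,1],
    [0,0,0,0.6,0,0,1],
    [0,0,0,0.8,0,0,1],
    [0,0,0,1,0,0,1],
    [0,0,0,1,0,0,1]
  ]
}}

```text
t: 41.9
tcp_pos: [0.5149, 0.0928, 0.1589]
tool_rot: [0.709, -0.008, 0.003, -0.705]
force: [-6.7, -1.5, 5.1]
finger_gap: 0.247
```

```bash
python3 - <<'E'
from h import *
stat()
E
```

```text
t 41.9 tcp [0.5149 0.0928 0.1589] jawyaw -0.015 F [-6.7 -1.5  5.1] gap 0.247 q [-0.03  0.53  1.77 -0.01  0.85 -0.01]
```

{"method": "step_arm", "body": {
  "moves": [
    [0,0,0,0.2,0,0,1],
    [0,0,0,0.3,0,0,1],
    [0,0,0,0.3,0,0,1]
  ]
}}

```text
t: 42.28
tcp_pos: [0.5164, 0.0928, 0.1589]
tool_rot: [0.709, -0.009, 0.001, -0.705]
force: [-7.5, -1.1, 5.9]
finger_gap: 0.243
```

```bash
python3 - <<'E'
from h import *
stat()
E
```

```text
t 42.27 tcp [0.5164 0.0928 0.1589] jawyaw -0.0147 F [-7.5 -1.1  5.9] gap 0.243 q [-0.03  0.53  1.76 -0.01  0.86 -0.01]
```

{"method": "step_arm", "body": {
  "moves": [
    [0,0,0,0.3,0,0,1],
    [0,0,0,0.4,0,0,1],
    [0,0,0,0.4,0,0,1]
  ]
}}

```text
t: 42.65
tcp_pos: [0.5165, 0.0929, 0.1589]
tool_rot: [0.709, -0.012, -0.002, -0.705]
force: [-10.7, -1.9, 11.2]
finger_gap: 0.247
```

```bash
python3 - <<'E'
from h import *
stat()
s=snap('side','side28'); a=cv2.imread('pics/side28.png'); cv2.imwrite('pics/side28c.png',cv2.resize(a[150:220,290:370],None,fx=9,fy=8,interpolation=cv2.INTER_CUBIC))
E
```

```text
t 42.65 tcp [0.5165 0.0929 0.1589] jawyaw -0.0142 F [-10.7  -1.9  11.2] gap 0.247 q [-0.03  0.53  1.76 -0.01  0.87 -0.01]
```

View pics/side28c.png

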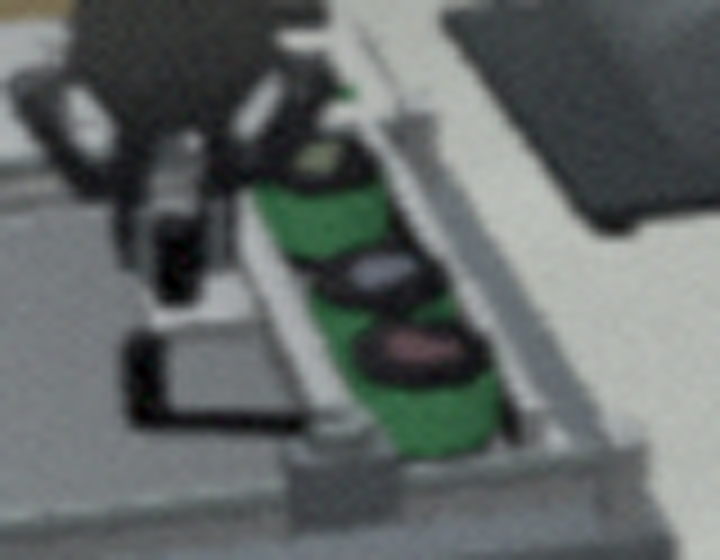

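{"method": "step_arm", "body": {
  "moves": [
    [0,0,0,0.5,0,0,1],
    [0,0,0,0.6,0,0,1],
    [0,0,0,0.6,0,0,1],
    [0,0,0,0.1,0,0,1],
    [0,0,0,0,0,0,1]
  ]
}}

```text
t: 43.32
tcp_pos: [0.5164, 0.0929, 0.1588]
tool_rot: [0.709, -0.012, -0.002, -0.705]
force: [-3.4, -1.0, 2.4]
finger_gap: 0.248
```

```bash
python3 - <<'E'
from h import *
stat()
E
```

```text
t 43.33 tcp [0.5164 0.0929 0.1588] jawyaw -0.014 F [-3.4 -1.   2.4] gap 0.248 q [-0.03  0.53  1.76 -0.01  0.87 -0.01]
```

{"method": "step_arm", "body": {
  "moves": [
    [0,0,0,0,0,0,0.6],
    [0,0,0,0,0,0,0.2],
    [0,0,0,0,0,0,0],
    [0,0,0,0,-3,0,0],
    [0,-0.18,0,0,-8,0,-0.2],
    [0,-0.36,0,-1,-9,-3,-0.2],
    [0,-0.54,0,-2,-9,-6,-0.2],
    [0,-0.72,0,-3,-9,-10,-0.2],
    [0,-0.9,0,-3.9,-9,-13.8,-0.2],
    [0,-1.08,0,-3.9,-9,-13.8,-0.2],
    [0,-1.26,0,-3.9,-8,-13.8,-0.2],
    [0,-1.385,0,-3.9,-7,-13.8,-0.2]
  ]
}}

```text
t: 44.82
tcp_pos: [0.478, -0.0447, 0.2305]
tool_rot: [-0.544, -0.442, 0.455, 0.549]
force: [-0.1, 0.4, -0.5]
finger_gap: 0.601
```

```bash
python3 - <<'E'
from h import *
stat(); rel([.476,-.045,.1815],1.373)
s=snap('side','side29'); a=cv2.imread('pics/side29.png'); cv2.imwrite('pics/side29c.png',cv2.resize(a[130:240,250:370],None,fx=6,fy=5,interpolation=cv2.INTER_CUBIC))
E
```

```text
t 44.83 tcp [ 0.478  -0.0447  0.2305] jawyaw 1.3749 F [-0.1  0.4 -0.5] gap 0.601 q [-0.32  0.37  1.8  -0.01  0.99 -1.69]
shift cm [-0.02  4.91  0.11] turn [-0.0159  0.0018 -0.0096]
```

View pics/side29c.png

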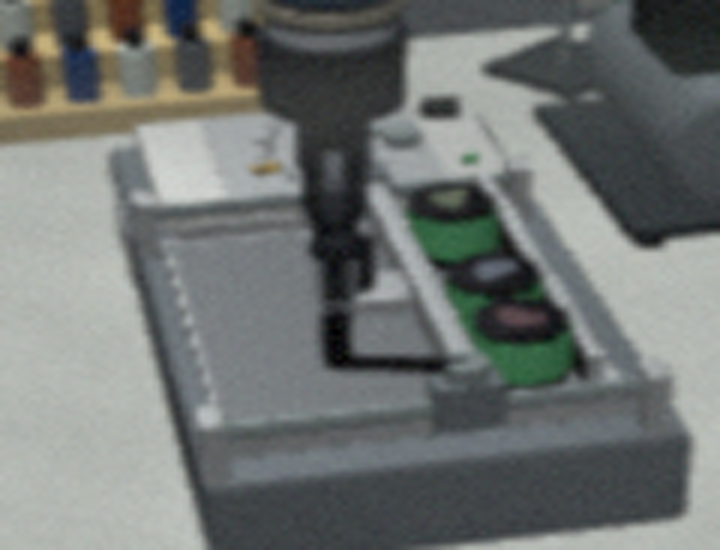

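{"method": "step_arm", "body": {
  "grip_force": 25,
  "moves": [
    [-0.015,0,-0.01,0,2,0.1,-0.2],
    [-0.015,0,-0.01,0,4,0.1,-0.2],
    [-0.015,0,-0.01,0,4.9,0.1,-0.2],
    [-0.015,0,-0.01,0,4.9,0.1,0.2],
    [-0.015,0,-0.01,0,4.9,0.1,0.6],
    [-0.015,0,-0.01,0,4.9,0.1,1],
    [-0.015,0,-0.01,0,4.9,0.1,1],
    [-0.015,0,-0.01,0,4.9,0.1,1]
  ]
}}

```text
t: 45.88
tcp_pos: [0.4758, -0.0447, 0.181]
tool_rot: [-0.545, -0.449, 0.45, 0.547]
force: [0.5, 0.3, 4.2]
finger_gap: 0.192
```

```bash
python3 - <<'E'
from h import *
stat()
st=sense(); p=st['tcp_pos'][:2]; Rm=R.from_quat(st['tool_rot']).as_matrix()
A=np.array([.5636-.0186-.001,.0113-.07]); v=p-A; th0=np.arctan2(-v[0],v[1])+.015; print('A',A,'r',np.linalg.norm(v),'clamp',th0)
for th in [1.3,1.15,1.0,.85,.7,.55,.4,.25,.1,0,-.05]:
    K=A+np.linalg.norm(v)*np.array([-np.sin(th-.015),np.cos(th-.015)]); d=np.array([*(K-p),0]); print(th,'turn',round(th0-th,2),(Rm.T@d*100).round(2))
E
```

```text
t 45.88 tcp [ 0.4758 -0.0447  0.181 ] jawyaw 1.3771 F [0.5 0.3 4.2] gap 0.192 q [-0.33  0.44  1.86  0.    0.84 -1.71]
A [ 0.544  -0.0587] r 0.06960557399820208 clamp 1.3827593639845708
1.3 turn 0.08 [ 0.58  0.   -0.03]
1.15 turn 0.23 [ 1.6  0.  -0.2]
1.0 turn 0.38 [ 2.59  0.   -0.53]
0.85 turn 0.53 [ 3.53 -0.   -1.  ]
0.7 turn 0.68 [ 4.38 -0.   -1.6 ]
0.55 turn 0.83 [ 5.13 -0.   -2.32]
0.4 turn 0.98 [ 5.76 -0.   -3.15]
0.25 turn 1.13 [ 6.27 -0.   -4.07]
0.1 turn 1.28 [ 6.63 -0.01 -5.05]
0 turn 1.38 [ 6.78 -0.01 -5.72]
-0.05 turn 1.43 [ 6.84 -0.01 -6.07]
```

{"method": "step_arm", "body": {
  "moves": [
    [0,0.08,0,0.6,0,-0.1,1],
    [0,0.23,0,1.62,0,-0.3,1],
    [0,0.38,0,2.61,0,-0.63,1],
    [0,0.53,0,3.55,0,-1.1,1],
    [0,0.68,0,4.4,0,-1.7,1],
    [0,0.83,0,5.15,0,-2.42,1],
    [0,0.98,0,5.78,0,-3.25,1],
    [0,1.13,0,6.3,0,-4.17,1],
    [0,1.28,0,6.65,0,-5.15,1],
    [0,1.38,0,6.8,0,-5.82,1],
    [0,1.38,0,6.8,0,-5.82,1]
  ]
}}

```text
t: 47.25
tcp_pos: [0.5461, 0.0111, 0.1811]
tool_rot: [-0.707, 0.001, 0.0, 0.707]
force: [-0.3, 0.8, 3.2]
finger_gap: 0.191
```

```bash
python3 - <<'E'
from h import *
stat()
st=sense(); p=st['tcp_pos'][:2]; v=p-np.array([.544,-.0587]); print(np.arctan2(-v[0],v[1])+.015)
s=snap('side','side30'); a=cv2.imread('pics/side30.png'); cv2.imwrite('pics/side30c.png',cv2.resize(a[130:240,250:370],None,fx=6,fy=5,interpolation=cv2.INTER_CUBIC))
E
```

```text
t 47.25 tcp [0.5461 0.0111 0.1811] jawyaw -0.0015 F [-0.3  0.8  3.2] gap 0.191 q [-0.18  0.52  1.7   0.    0.93 -0.18]
-0.014459331912603367
```

View pics/side30c.png

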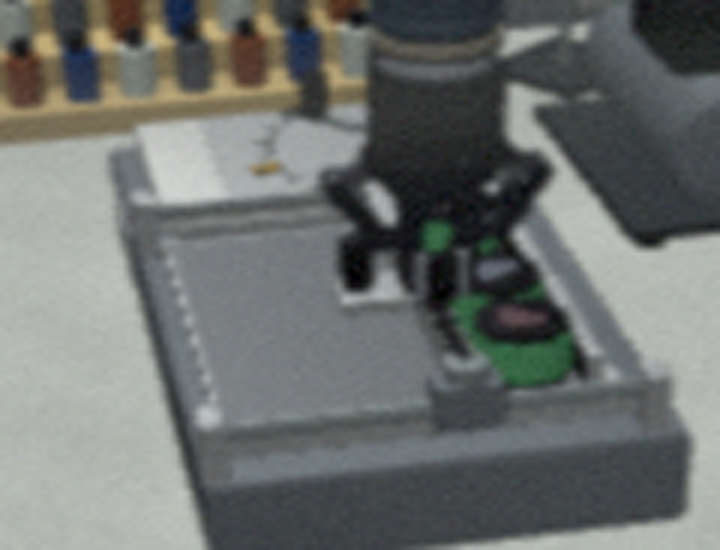

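{"method": "step_arm", "body": {
  "moves": [
    [0,0,0,0.3,0,0,1],
    [0,0,0,0.6,0,0,1],
    [0,0,0,0.6,0,0,1]
  ]
}}

```text
t: 47.68
tcp_pos: [0.5464, 0.0112, 0.181]
tool_rot: [-0.707, 0.005, 0.005, 0.708]
force: [-12.5, -1.6, 12.6]
finger_gap: 0.19
```

```bash
python3 - <<'E'
from h import *
stat()
E
```

```text
t 47.67 tcp [0.5464 0.0112 0.181 ] jawyaw 0.001 F [-12.5  -1.6  12.6] gap 0.19 q [-0.18  0.52  1.69 -0.    0.94 -0.18]
```

{"method": "step_arm", "body": {
  "moves": [
    [0,0,0,0,0,0,1],
    [0,0,0,0,0,0,0.6],
    [0,0,0,0,0,0,0.2],
    [0,0,0,0,0,0,0.1],
    [0,0,0,0,-3,0,0.1],
    [0,0,0,0,-7,1,0],
    [0,-0.1,0,0,-7,6,-0.1],
    [0,-0.2,0,0,-7,12,-0.2],
    [0,-0.3,0,0,-7,17,-0.3],
    [0,-0.4,0,0,-7,22,-0.3],
    [0,-0.5,0,0,-7,27,-0.3],
    [0,-0.5,0,0,-7,27,-0.3]
  ]
}}

```text
t: 49.18
tcp_pos: [0.5467, 0.2845, 0.2508]
tool_rot: [-0.683, -0.173, 0.181, 0.686]
force: [0.8, -0.7, -0.2]
finger_gap: 0.65
```

```bash
python3 - <<'E'
from h import *
stat(); rel([.5475,.3975,.20],.8)
s=snap('top','top31'); a=cv2.imread('pics/top31.png'); cv2.imwrite('pics/top31c.png',cv2.resize(a[155:245,205:350],None,fx=5.5,fy=5.5,interpolation=cv2.INTER_CUBIC))
s=snap('side','side31'); a=cv2.imread('pics/side31.png'); cv2.imwrite('pics/side31c.png',cv2.resize(a[130:240,250:370],None,fx=6,fy=5,interpolation=cv2.INTER_CUBIC))
E
```

```text
t 49.17 tcp [0.5467 0.2845 0.2508] jawyaw 0.5061 F [ 0.8 -0.7 -0.2] gap 0.65 q [ 0.3   0.52  1.45  0.01  1.19 -0.21]
shift cm [5.6 5.1 9.8] turn [-0.0099 -0.2939 -0.0095]
```

View pics/top31c.png

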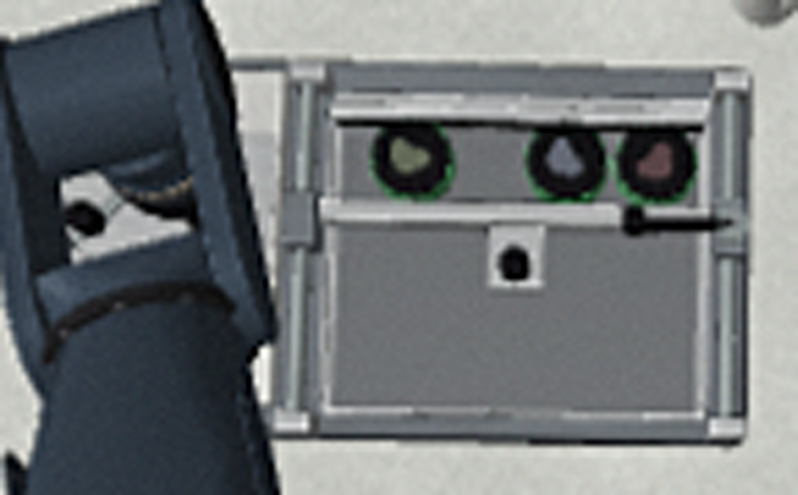

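View pics/side31c.png

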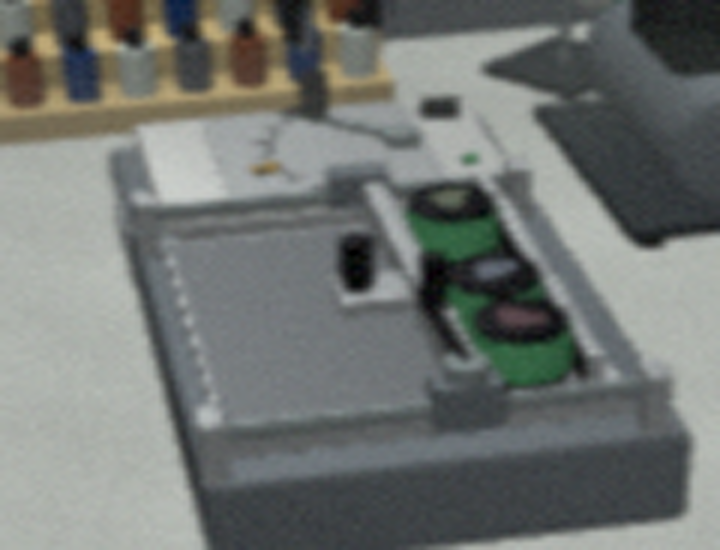

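{"method": "step_arm", "body": {
  "moves": [
    [-0.01,-0.15,-0.01,3,0,5,-0.2],
    [-0.01,-0.29,-0.01,5.6,0,9.8,-0.2],
    [-0.01,-0.29,-0.01,5.6,2,9.8,-0.2],
    [-0.01,-0.29,-0.01,5.6,4,9.8,-0.2],
    [-0.01,-0.29,-0.01,5.6,4,9.8,-0.2]
  ]
}}

```text
t: 49.9
tcp_pos: [0.5475, 0.3919, 0.2086]
tool_rot: [0.653, 0.27, -0.274, -0.652]
force: [-0.8, -0.2, -0.6]
finger_gap: 0.602
```

```bash
python3 - <<'E'
from h import *
stat(); rel([.5475,.3975,.144],.8)
s=snap('side','side32'); a=cv2.imread('pics/side32.png'); cv2.imwrite('pics/side32c.png',cv2.resize(a[110:190,250:370],None,fx=6,fy=6,interpolation=cv2.INTER_CUBIC))
s=load('top6'); c2=lambda u,v:(u/5.5+205-.4,v/5.5+155-.4)
print(plane(s,*c2(84,218),.155),plane(s,*c2(168,153),.12),plane(s,*c2(203,293),.114))
E
```

```text
t 49.9 tcp [0.5475 0.3919 0.2086] jawyaw 0.7896 F [-0.8 -0.2 -0.6] gap 0.602 q [ 0.46  0.64  1.34 -0.    1.17 -0.33]
shift cm [0.44 6.46 0.39] turn [-0.0007 -0.0104 -0.0066]
[0.54575288 0.3938874  0.155     ] [0.59916579 0.3454465  0.12      ] [0.49863401 0.31814385 0.114     ]
```

View pics/side32c.png

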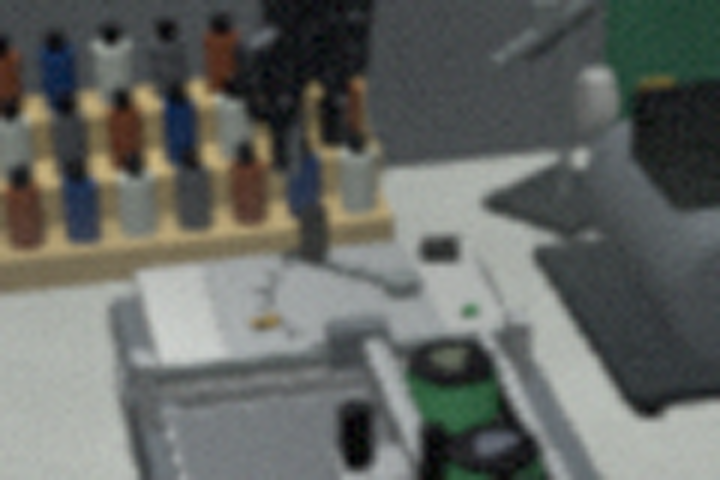

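{"method": "step_arm", "body": {
  "moves": [
    [0,-0.01,0,0.35,2,0.35,-0.2],
    [0,-0.01,0,0.35,4,0.35,-0.2],
    [0,-0.01,0,0.35,6.4,0.35,-0.2],
    [0,-0.01,0,0.35,6.4,0.35,0.2],
    [0,-0.01,0,0.35,6.4,0.35,0.6],
    [0,-0.01,0,0.35,6.4,0.35,1],
    [0,-0.01,0,0.35,6.4,0.35,1],
    [0,-0.01,0,0.35,6.4,0.35,1]
  ]
}}

```text
t: 50.95
tcp_pos: [0.5486, 0.3972, 0.1462]
tool_rot: [0.652, 0.274, -0.276, -0.651]
force: [1.9, 0.7, -5.4]
finger_gap: 0.247
```

```bash
python3 - <<'E'
from h import *
stat()
st=sense(); p=st['tcp_pos'][:2]; Rm=R.from_quat(st['tool_rot']).as_matrix()
A=np.array([.600,.347]); v=p-A; r=np.linalg.norm(v); a0=np.arctan2(v[1],-v[0]); print('r',r,'alpha',a0)
for P in((.4994,.3189),(.4986,.3181)):
    w=np.array(P)-A; print('ptr r',np.linalg.norm(w),'alpha',np.arctan2(w[1],-w[0]))
# rows: lever angle theta; stop alpha = .75+.015
for th in np.arange(.13,1.1,.13):
    al=a0-th; K=A+r*np.array([-np.cos(al),np.sin(al)]); d=np.array([*(K-p),0]); print(round(th,2),(Rm.T@d*100).round(2))
E
```

```text
t 50.95 tcp [0.5486 0.3972 0.1462] jawyaw 0.7996 F [ 1.9  0.7 -5.4] gap 0.247 q [ 0.46  0.72  1.38 -0.    1.05 -0.34]
r 0.07189506029713133 alpha 0.7738159276808743
ptr r 0.10445080181597455 alpha -0.272381790162239
ptr r 0.1054379912555242 alpha -0.2776482781696711
0.13 [-0.93  0.   -0.06]
0.26 [-1.85  0.01 -0.24]
0.39 [-2.73  0.01 -0.53]
0.52 [-3.57  0.01 -0.94]
0.65 [-4.35  0.01 -1.45]
0.78 [-5.06  0.02 -2.06]
0.91 [-5.68  0.02 -2.76]
1.04 [-6.21  0.02 -3.53]
```

{"method": "step_arm", "body": {
  "moves": [
    [0,-0.13,0,-0.93,0,-0.06,1],
    [0,-0.26,0,-1.85,0,-0.24,1],
    [0,-0.39,0,-2.73,0,-0.53,1],
    [0,-0.52,0,-3.57,0,-0.94,1],
    [0,-0.65,0,-4.35,0,-1.45,1],
    [0,-0.78,0,-5.06,0,-2.06,1],
    [0,-0.91,0,-5.68,0,-2.76,1],
    [0,-1.0,0,-6.1,0,-3.35,1],
    [0,-1.0,0,-6.1,0,-3.35,1],
    [0,-1.0,0,-6.1,0,-3.35,1]
  ]
}}

```text
t: 52.2
tcp_pos: [0.5309, 0.3302, 0.1463]
tool_rot: [-0.441, -0.553, 0.554, 0.439]
force: [4.3, -0.6, -10.2]
finger_gap: 0.246
```

```bash
python3 - <<'E'
from h import *
stat()
st=sense(); p=st['tcp_pos'][:2]; v=p-np.array([.600,.347]); print('alpha',np.arctan2(v[1],-v[0]))
s=snap('side','side33'); a=cv2.imread('pics/side33.png'); cv2.imwrite('pics/side33c.png',cv2.resize(a[130:180,270:340],None,fx=11,fy=11,interpolation=cv2.INTER_CUBIC))
E
```

```text
t 52.2 tcp [0.5309 0.3302 0.1463] jawyaw 1.7986 F [  4.3  -0.6 -10.2] gap 0.246 q [ 0.38  0.66  1.52 -0.    0.97 -1.42]
alpha -0.23904211017435797
```

View pics/side33c.png

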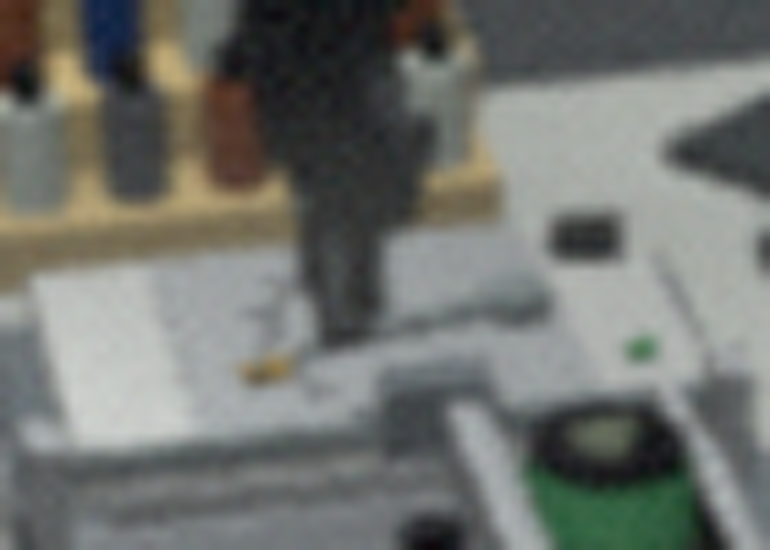

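{"method": "step_arm", "body": {
  "moves": [
    [0,-0.03,0,-0.27,0,0,1],
    [0,-0.03,0,-0.27,0,0,1],
    [0,-0.03,0,-0.27,0,0,1]
  ]
}}

```text
t: 52.62
tcp_pos: [0.5315, 0.3279, 0.1463]
tool_rot: [-0.432, -0.56, 0.561, 0.431]
force: [3.0, 1.6, -8.9]
finger_gap: 0.247
```

```bash
python3 - <<'E'
from h import *
stat()
st=sense(); p=st['tcp_pos'][:2]; v=p-np.array([.600,.347]); print('alpha',np.arctan2(v[1],-v[0]))
E
```

```text
t 52.62 tcp [0.5315 0.3279 0.1463] jawyaw 1.829 F [ 3.   1.6 -8.9] gap 0.247 q [ 0.38  0.65  1.52 -0.    0.97 -1.45]
alpha -0.27226593819836853
```

{"method": "step_arm", "body": {
  "moves": [
    [0,0,0,0,0,0,0.8],
    [0,0,0,0,0,0,0.4],
    [0,0,0,0,0,0,0.1],
    [0,0,0,0,0,0,0],
    [0,0,0,0,-3,0,0],
    [0,0,0,0,-8,0,0],
    [0,0,0,0,-12,0,0],
    [0,0,0,-6,-12,0,0],
    [0,0,0,-12,-12,0,0],
    [0,0,0,-18,-12,0,0],
    [0,0,0,-23,-12,0,0],
    [0,0,0,-23,-12,0,0]
  ]
}}

```text
t: 54.12
tcp_pos: [0.5912, 0.1022, 0.2673]
tool_rot: [-0.434, -0.558, 0.56, 0.432]
force: [0.2, 1.4, -0.1]
finger_gap: 0.5
```

```bash
python3 - <<'E'
from h import *
stat()
s=snap('top','top34'); a=cv2.imread('pics/top34.png'); cv2.imwrite('pics/top34c.png',cv2.resize(a[155:225,205:285],None,fx=10,fy=8,interpolation=cv2.INTER_CUBIC))
s=snap('side','side34'); a=cv2.imread('pics/side34.png'); cv2.imwrite('pics/side34c.png',cv2.resize(a[130:180,270:340],None,fx=11,fy=11,interpolation=cv2.INTER_CUBIC))
E
```

```text
t 54.12 tcp [0.5912 0.1022 0.2673] jawyaw 1.8236 F [ 0.2  1.4 -0.1] gap 0.5 q [-0.01  0.47  1.48 -0.    1.19 -1.84]
```

View pics/top34c.png

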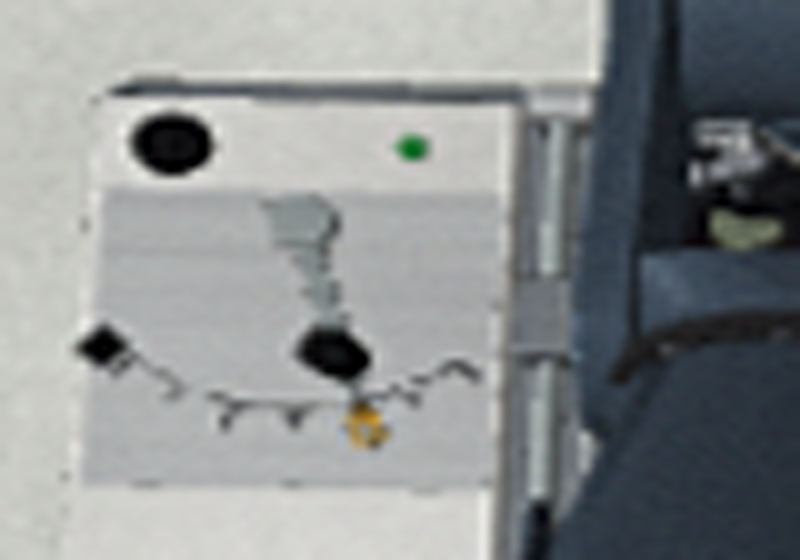

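View pics/side34c.png

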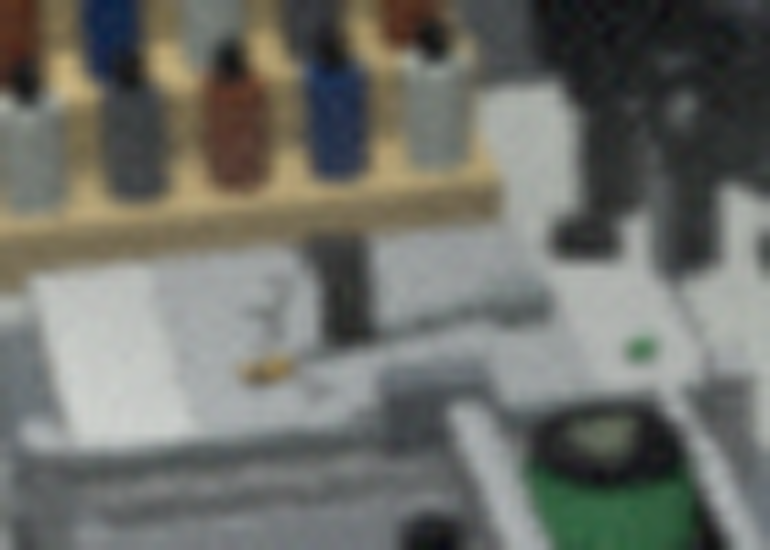

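The index now meets the brass pointer in the top crop: index end at (360,392), pointer at (367,425). I'll move clear and do the final checks.

{"method": "step_arm", "body": {
  "moves": [
    [0,0,0,-6,0,0,0],
    [0,0,0,-12,0,0,0],
    [0,0,0,-18,0,0,0],
    [0,0,0,-24,0,0,0],
    [0,0,0,-30,0,0,0],
    [0,0,0,-36,0,0,0],
    [0,0,0,-36,0,0,0]
  ]
}}

```text
t: 55.1
tcp_pos: [0.6821, -0.2459, 0.267]
tool_rot: [-0.434, -0.559, 0.56, 0.432]
force: [-0.9, 0.4, -0.0]
finger_gap: 0.501
```

```bash
python3 - <<'E'
from h import *
stat()
s=snap('top','top35'); a=cv2.imread('pics/top35.png'); cv2.imwrite('pics/top35c.png',cv2.resize(a[155:245,205:350],None,fx=5.5,fy=5.5,interpolation=cv2.INTER_CUBIC))
sub=cv2.cvtColor(a,cv2.COLOR_BGR2HSV); m=((sub[...,2]<60)).astype(np.uint8)*255
w=np.zeros_like(m); w[176:195,268:334]=m[176:195,268:334]
g=((sub[...,0]>45)&(sub[...,0]<85)&(sub[...,1]>80)); 
print('fence z.136 @', plane(s,300,175.5,.136))
snap('side','side35')
E
```

```text
t 55.1 tcp [ 0.6821 -0.2459  0.267 ] jawyaw 1.8244 F [-0.9  0.4 -0. ] gap 0.501 q [-0.5   0.65  1.13 -0.    1.35 -2.32]
fence z.136 @ [0.62514558 0.08909717 0.136     ]
```

View pics/top35c.png

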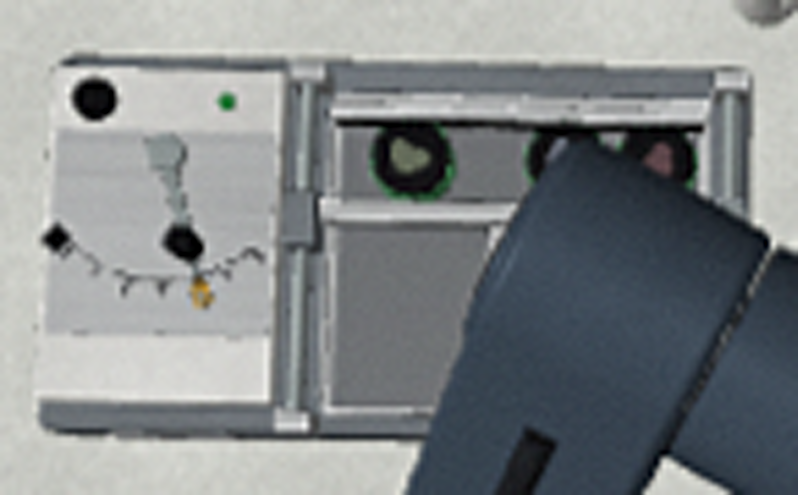

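View pics/side35.png

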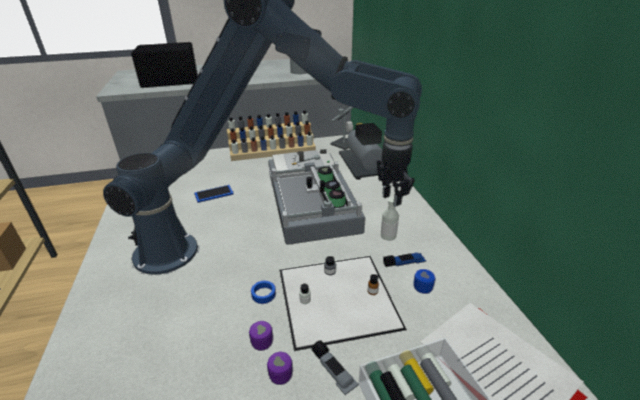

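```bash
python3 - <<'E'
from h import *
s=load('top31'); c2=lambda u,v:(u/5.5+205-.4,v/5.5+155-.4)
for p in((411,159),(566,157),(656,162)): 
    w=plane(s,*c2(*p),.148)[:2]-O; c,q=np.cos(PSI),np.sin(PSI); print('jar in tray',(c*w[0]+q*w[1]).round(4),(-q*w[0]+c*w[1]).round(4))
w=plane(s,*c2(515,264),.165); print('bar knob',w, 'travel vs back', w[0]-.4347)
print(sign_off())
E
```

```text
jar in tray 0.0371 0.0729
jar in tray 0.0408 -0.0364
jar in tray 0.0385 -0.1002
bar knob [0.51316614 0.09323661 0.165     ] travel vs back 0.07846613555167348
the job is handed in; nothing more can be done
None
```

I carried out the whole sequence and handed the job in at about 55 s of the 210 s allowed. No verdict is reported, so the results below are my own checks.

**What I did**
- I brought the speed lever to stop, undid the clamp and slid the bar fully back.
- I stood the three green-taped jars on the tray; only three were present.
- I pushed the bar up until it stopped firmly, locked the clamp against its stop, and set the speed lever to the brass pointer.

**What the last checks showed**
- **Jars:** in the tray frame they sit at x about 0.037, 0.041 and 0.039 and y about 0.073, -0.036 and -0.100. All three look upright, although the arm partly hid two of them in the very last top picture.
- **Bar:** the arm measured about 80 mm of travel to a firm stop; the camera measured 78.5 mm. They differ by 1.5 mm, but both are above the 76.5 mm needed.
- **Clamp:** it held against its stop at about 12 N and lies along the bar.
- **Speed lever:** its index meets the pointer in the top view. The computed angles agree to about 0.01 rad, or 1 mm at the tip.
- **Other things:** the vials, tubes, tape and bottle look unmoved, and the robot touches nothing.

**What went differently**
- **Middle jar knocked:** it moved about 4 cm on the tray after I released it. I saw this before placing the third jar, re-measured, and put that jar in the remaining gap by the right wall. The jars are therefore unevenly spaced.

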